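Assemble the tube carrier on a tilted rotator

TASK

Get the tube rotator on the bench ready for the tubes: put the spacer sleeve on its leaning spindle, then the four-hole tube plate, hub side up, with its square bore on the square spindle so that its holes lie over the sockets of the drive plate, and last the round retaining cap. Each part must be fully home and squarely seated on the one below. Do not shift the rotator or change its tilt, and leave the other things on the bench where they are.

Things in the scene. Friction and masses are not known exactly. Their poses are not given: they have to be found in the camera images.
- rotator: Tube rotator, fixed to the bench: grey stand with a 136 x 112 mm foot, 26 mm high, and a yoke that holds a white motor head by a stiff hinge 85 mm above the bench. Origin at the centre of its underside, z up, x from its front (control strip, roughly facing the robot) to its back. The head leans over the front.
- rotator_head (a joint): Lean of the motor head and spindle from vertical, towards the rotator's front, in rad; differs each time (0.42 to 0.65). The hinge is clamped: it holds against about 15 N m and must stay as set.
- spindle_foot (a point): Where the spindle axis meets the upper face of the drive plate, 54 mm from the hinge. z: along the spindle, up and away from the plate; x, y: parallel to the plate's sides and the spindle's flats, y level. Drive plate: aluminium, 110 x 110 x 10 mm, four sockets 22 mm wide, 6 mm deep at x, y = +-34 mm. The sleeve's origin belongs here.
- plate_seat (a point): Point on the spindle axis 40 mm above spindle_foot (the top of the sleeve when home), axes as there. The tube plate's origin belongs here. The steel spindle is 12 x 12 mm square up to 56 mm above spindle_foot, then a round nose of 12 mm diameter to 67 mm, tapering to 5 mm at its tip at 74 mm.
- cap_seat (a point): Point on the spindle axis 62 mm above spindle_foot (the top of the tube plate's hub when home), axes as spindle_foot. The cap's origin belongs here.
- spacer: Plain aluminium sleeve, 38 mm outer diameter, 40 mm long, through bore 21.6 mm; stands upright on the bench, about 0.08 kg. Origin at the centre of its lower end, z along its axis (up).
- tube_plate: White plastic tube plate, 110 x 110 x 6 mm with four through holes 31 mm wide at x, y = +-34 mm and, on top, a square hub 34 x 34 mm that rises 16 mm above the plate (22 mm overall). A square bore of 15.5 mm goes right through. It lies flat, hub up; about 0.14 kg. Origin at the centre of the underside; x and y parallel to its sides, hub and bore, z up through the hub. Quarter turns are alike.
- cap: Grey plastic round retaining cap with a ribbed side and a steel disc on top, 44 mm diameter (47 mm over the ribs), 28 mm high; blind bore of 16.4 mm diameter, 15 mm deep, in its underside. Stands bore down; about 0.07 kg. It just pushes on, no turning. Origin at the centre of its underside, z up.
- petri_dish: Bystander: clear petri dish with lid, 60 mm wide, 15 mm high, flat on the bench. Origin at the centre of its underside.
- tape_roll: Bystander: roll of tape, 100 mm wide, 25 mm high, flat on the bench. Origin at the centre of its underside.
- beaker_100: Bystander: small glass beaker, 56 mm wide, 70 mm high, upright. Origin at the centre of its underside.
Not all that is in view belongs to the job. What is shaped like the spacer but purple or red is not meant.

How it is judged:
By the outcome, as a careful person would: the job done as asked, in the order asked, and still so for the second after the job is handed in, with the robot touching nothing.
It also fails if it takes over 72 s, if anything falls off the work surface, if the arm or the gripper's body presses on something with over 40 N, if the wrist force passes 120 N, or if a joint passes its speed limit or range.

ROBOT

A 6-joint arm with a two-finger parallel gripper is mounted at the origin on a cart in front of the work surface, level with it; the furniture and walls round the work are solid. World frame = base frame: x ahead of the robot, y to its left, z up, the work surface at z = 0. Lengths are in m, angles in rad, forces in N, time in s.
With the tool pointing down it reaches from about 0.375 to 0.9 m from the base axis. Payload 3.1 kg.
Tool frame: the origin (TCP) lies on the centre line of the jaws, within the pads' length; the fingertips stand 25 mm ahead of it and the grasp point (between the pads) lies 6 mm ahead of it (manip.tips_ahead is the distance from the TCP to the fingertips, in m); z points along the fingers, y is the direction in which the jaws open and shut (so a half turn about z gives the same grasp; the last joint's range is limited). The gripper opens to 85 mm and grips with 20 to 120 N. Pads are 22 mm wide; open, the fingers measure 114 mm over their backs; the gripper's body (76 mm by 85 mm) begins 54 mm behind the grasp point. The pads swing forward as they close: fully open they stand 13 mm farther back than shut.
Start: joints at [1.143, 0.527, 1.433, -0, 1.181, -0.178], TCP at [0.154, 0.606, 0.256] pointing down, gripper open.
Joint ranges: [-3.08, 3.08], [-0.75, 2.2], [0.22, 2.44], [-1.43, 4.57], [0, 2.65], [-2.85, 2.85]. Speed limits (rad/s): [2.79, 2.79, 3.14, 3.14, 3.14, 3.14].

INTERFACE

Orientations are given as a unit quaternion [x, y, z, w].
In Python, from station import manip gives the robot as it stands.
- The arm moves only by the tool play_rows, never from a script. Its argument "steps" is a list that holds one entry, the list of rows, each a list of 6 numbers: the shift along the tool's x, y, z in m, then the turn, a rotation vector about the tool's x, y, z in degrees. In form: [[[x, y, z, rx, ry, rz], ...]]. A call has 1 to 10 rows; each row shifts and turns the commanded pose from where the row before left it, along the tool's axes as they then stand; what a row does not reach is not made up. A row lasts 1/8 s, in which the tool goes at most 62.5 mm and 10.7 degrees, less where a joint would pass 70% of its speed; a pose out of reach is approached as far as the arm can. A call is refused whole if a number of a shift passes 0.0625 or a number of a turn 10.7, either way. A call with a gripper value outside its range is refused whole. "fingers" is the opening, from 0 (shut) to 1 (fully open), set as the call begins (left out, the last holds). The fingers move at their own pace and stop on an object; "squeeze" is the grip in N (left out, the last holds). Time passes only in rows, so rows that do not move let the fingers close. It gives the time, the measured TCP pose, the force and the opening at its end, in the units of the state.
- manip.sense(): the state, without advancing time (a new reading comes with each control period).
- manip.snapshot(name): name is "side" or "top" or "wrist"; returns a dict with "img" (420x560x3 uint8, red, green, blue), "K" (3x3 intrinsics, pixels), "world_from_camera" (4x4, takes a point from camera to world coordinates). Camera axes: x right, y down, z forward; pixel columns grow to the right and rows downward; lengths in m; the calibration is good to about 2 mm. A picture is of the moment at which its call begins. There is no depth.
- manip.sign_off(): hands the job in, once; it reports no verdict.
Trained networks look in a picture, given as the dict that the camera call returned (one of the last four; its "shot" number tells which), for a name from the list of things; names that differ only in an ending like _2 or _b are one class to them, and where a whole thing is asked for, a point or a joint stands for the part that bears it (a point fixed in the world has none). Each returns a list of dicts, best first, with "score" (0 to 1); they miss things now and then, are a little off and sometimes report something else, mostly with a low value. They report only what shows in the picture. A call takes as long as a camera call. They do not tell look-alikes from the thing itself.
- manip.regions_of(label, picture): "pixels" (420x560 bool, what is visible of it) and "rect" ([left, top, right, bottom] in pixels, round what is visible of it).
- manip.pinpoint(label, picture): "point" ([column, row] in pixels: a listed point, or the origin of a listed thing).
The state is a dict: "t": time; "q": joint angles; "qd": joint speeds; "tau": joint torques, N m; "tcp_pos": TCP position; "tool_rot": TCP orientation; "force": force on the tool from outside, world axes, zero at the start; "ft_torque": the same for the moment, N m; "finger_gap": opening from 0.0 (shut) to 1.0 (fully open).
Only numpy, scipy, OpenCV 4.12 (cv2) and the standard library are available. Lean on these libraries where they do the work, as an engineer would, in place of code of your own. Each camera call takes 0.05 s, during which the arm holds its last target.

## Working session

There is one attempt and no reset: what is moved stays moved. The work goes in short steps, Python scripts to look and compute and a tool call to move; the robot and the scene stay as the last step left them, time stands still between calls to the robot, and variables do not carry over. Pictures are saved under pics/ and viewed, and the job is handed in when it is done.

Besides the shell and the picture viewer there is one more tool, called after "Request:" as a command line: name --argument value ..., lists and objects as JSON in quotes. play_rows: Moves the arm, as the interface text tells. Its arguments: {"type":"object","properties":{"steps":{"type":"array"},"fingers":{"type":"number"},"squeeze":{"type":"number"}},"required":["steps"]}

```bash
ls; mkdir -p pics
python3 - <<'E'
from station import manip
import cv2
print(manip.sense()); print(manip.tips_ahead)
for n in ["side","top","wrist"]:
    s=manip.snapshot(n); cv2.imwrite(f"pics/{n}0.png",s["img"][:,:,::-1]); print(n,s["K"].tolist(),s["world_from_camera"].round(4).tolist())
E
```

```text
pics
{'t': 0.0, 'q': array([ 1.14250338e+00,  5.28474098e-01,  1.43391725e+00,  1.46118181e-05,
        1.18140864e+00, -1.78486953e-01]), 'qd': array([ 7.66073341e-04,  2.10498514e-03,  1.05044699e-07, -3.56297716e-04,
       -4.95380851e-06, -8.05060632e-04]), 'tau': array([-5.52702804e-04, -4.42354238e+01, -1.78024739e+01, -2.51744568e-04,
        8.22432776e-03, -2.32543350e-06]), 'tcp_pos': array([0.15418624, 0.60498911, 0.25532394]), 'tool_rot': array([ 1.24581171e-01,  9.92208806e-01, -1.05124581e-03, -3.36176476e-04]), 'force': array([ 0.51086298, -0.23997405, -0.44514876]), 'ft_torque': array([ 0.00032085,  0.00363394, -0.0488717 ]), 'finger_gap': 1.0003140100963326}
0.025
side [[449.08793485390987, 0.0, 271.89869440211265], [0.0, 449.08793485390987, 208.4015767471872], [0.0, 0.0, 1.0]] [[0.9198, -0.2009, 0.3371, 0.1443], [-0.3922, -0.4475, 0.8036, -0.9816], [-0.0106, -0.8714, -0.4904, 0.7591], [0.0, 0.0, 0.0, 1.0]]
top [[408.5836420770858, 0.0, 281.13322985022126], [0.0, 408.5836420770858, 212.84035972101975], [0.0, 0.0, 1.0]] [[0.0203, -0.9864, 0.1629, 0.3249], [-0.9997, -0.0215, -0.0061, -0.0025], [0.0095, -0.1627, -0.9866, 1.5114], [0.0, 0.0, 0.0, 1.0]]
wrist [[315.6745966580389, 0.0, 277.91106172184544], [0.0, 315.6745966580389, 207.04638143480636], [0.0, 0.0, 1.0]] [[0.2472, 0.9228, 0.2954, 0.0784], [0.9689, -0.2342, -0.0793, 0.6245], [-0.004, 0.3058, -0.9521, 0.3719], [0.0, 0.0, 0.0, 1.0]]
```

View pics/side0.png

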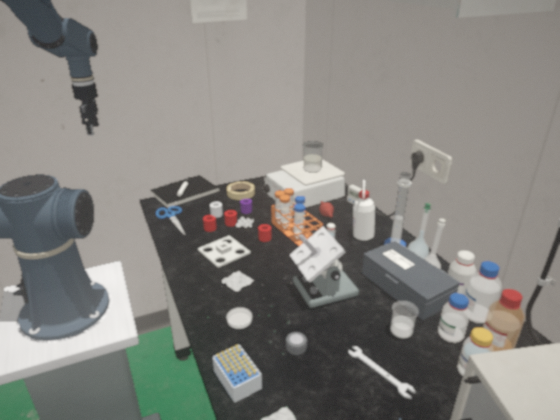

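View pics/top0.png

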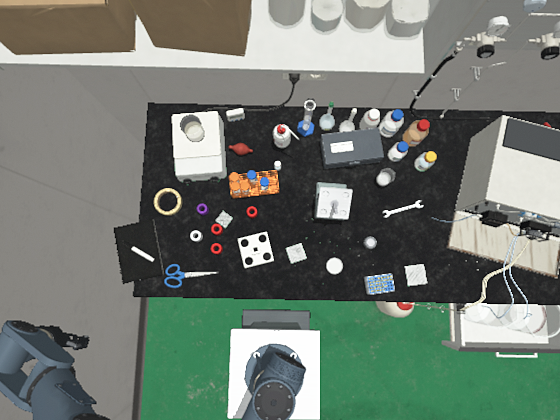

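View pics/wrist0.png

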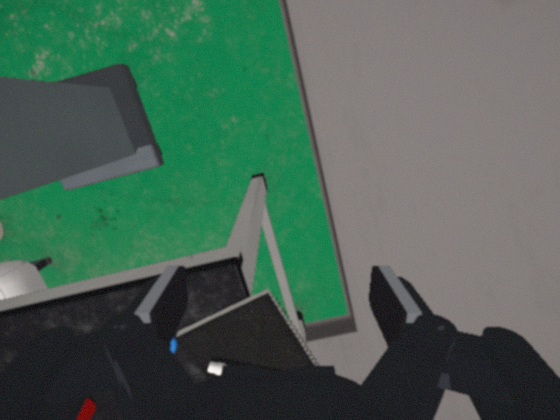

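```bash
cat > h.py <<'E'
import numpy as np, cv2
from station import manip
from scipy.spatial.transform import Rotation as R
def proj(s,P):
    W=np.linalg.inv(s["world_from_camera"]); P=np.atleast_2d(P); c=P@W[:3,:3].T+W[:3,3]; p=c@s["K"].T; return p[:,:2]/p[:,2:]
def ray(s,uv):
    W=s["world_from_camera"]; d=W[:3,:3]@np.linalg.inv(s["K"])@np.array([uv[0],uv[1],1.]); return W[:3,3],d/np.linalg.norm(d)
def tri(obs):
    A=np.zeros((3,3));b=np.zeros(3)
    for s,uv in obs:
        o,d=ray(s,uv);M=np.eye(3)-np.outer(d,d);A+=M;b+=M@o
    X=np.linalg.solve(A,b); return X,[float(np.linalg.norm(proj(s,X)[0]-uv)) for s,uv in obs]
def onz(s,uv,z):
    o,d=ray(s,uv); return o+d*(z-o[2])/d[2]
def save(s,n): cv2.imwrite(f"pics/{n}.png",s["img"][:,:,::-1])
def crop(s,n,x0,y0,x1,y1,k=4): cv2.imwrite(f"pics/{n}.png",cv2.resize(s["img"][y0:y1,x0:x1,::-1],None,fx=k,fy=k,interpolation=cv2.INTER_CUBIC))
E
python3 - <<'E'
from h import *
S={n:manip.snapshot(n) for n in ["side","top"]}
for l in ["rotator","rotator_head","spindle_foot","plate_seat","cap_seat","spacer","tube_plate","cap","petri_dish","tape_roll","beaker_100"]:
    for n,s in S.items():
        r=manip.pinpoint(l,s)
        print(l,n,[(np.round(x["point"],1).tolist(),round(x["score"],2)) for x in r[:5]])
crop(S["side"],"c1",180,180,300,280,6); crop(S["top"],"c2",170,190,290,290,6)
crop(S["side"],"c3",270,210,370,310,6); crop(S["top"],"c4",290,160,400,270,5)
E
```

```text
rotator side [([321.5, 293.2], 0.69)]
rotator top [([331.1, 199.3], 0.56)]Traceback (most recent call last):
  File "<stdin>", line 5, in <module>
ValueError: it knows: beaker, cap, cap_seat, petri_dish, plate_seat, rotator, spacer, spindle_foot, tape_roll, tube_plate
```

Run:
```python
from h import *
S={n:manip.snapshot(n) for n in ["side","top"]}
for l in ["rotator","spindle_foot","plate_seat","cap_seat","spacer","tube_plate","cap","petri_dish","tape_roll","beaker"]:
    B={}
    for n,s in S.items():
        r=manip.pinpoint(l,s)
        if r:B[n]=r[0]["point"]
        print(l,n,[(np.round(x["point"],1).tolist(),round(x["score"],2)) for x in r[:5]])
    if len(B)==2: print("   ",tri([(S[n],B[n]) for n in B]))
crop(S["side"],"c1",180,180,300,280,6); crop(S["top"],"c2",170,190,290,290,6)
crop(S["side"],"c3",270,210,370,310,6); crop(S["top"],"c4",290,160,400,270,5)
print(manip.sense()["t"])
```

```text
rotator side [([323.3, 292.9], 0.96)]
rotator top [([331.0, 200.2], 0.86)]
    (array([ 0.6216292 , -0.19719076, -0.00389031]), [2.3981396095711895, 1.6467935209512474])
spindle_foot side [([312.2, 251.1], 0.74)]
spindle_foot top [([334.1, 205.3], 0.75), ([338.6, 209.4], 0.41)]
    (array([ 0.58133853, -0.19172107,  0.13417573]), [0.46987924673993936, 0.33193957616826797])
plate_seat side [([305.5, 242.7], 0.58)]
plate_seat top [([333.5, 208.5], 0.92)]
    (array([ 0.56544472, -0.18614678,  0.15954914]), [0.5451955651809839, 0.3881328582954017])
cap_seat side [([299.8, 234.2], 0.62)]
cap_seat top [([335.0, 210.3], 0.98), ([197.6, 232.9], 0.32)]
    (array([ 0.55214169, -0.18638243,  0.18792652]), [1.5821913752771863, 1.1320229730711053])
spacer side [([232.8, 223.6], 0.66), ([264.4, 237.6], 0.6), ([210.4, 228.5], 0.58), ([216.2, 211.7], 0.49), ([247.6, 214.9], 0.43)]
spacer top [([250.9, 214.7], 0.55), ([203.4, 209.8], 0.5), ([216.9, 247.5], 0.49), ([194.0, 234.5], 0.44), ([217.4, 226.8], 0.39)]
    (array([0.51447736, 0.10375663, 0.07469404]), [13.164398074614322, 10.981006038167513
[... 161 characters left out ...]
4180344385644987])
cap side [([295.4, 348.9], 0.6)]
cap top [([370.8, 244.4], 0.59)]
    (array([ 0.46277554, -0.34585415,  0.00424897]), [0.06913023837715503, 0.041129181453623306])
petri_dish side [([237.1, 318.8], 0.84)]
petri_dish top [([335.7, 265.3], 0.71)]
    (array([ 0.37851832, -0.2135828 ,  0.0118208 ]), [1.9150767030478204, 1.23977348222054])
tape_roll side [([239.1, 190.3], 0.77)]
tape_roll top [([172.2, 202.0], 0.67)]
    (array([0.59798327, 0.39260512, 0.0243991 ]), [1.1878115686678097, 1.1573136519241918])
beaker side [([398.6, 331.6], 0.62)]
beaker top [([382.9, 179.4], 0.81)]
    (array([ 0.70726787, -0.39395273,  0.00345946]), [1.7885266963015876, 1.0781218389269775])
1.45
```

View pics/c1.png

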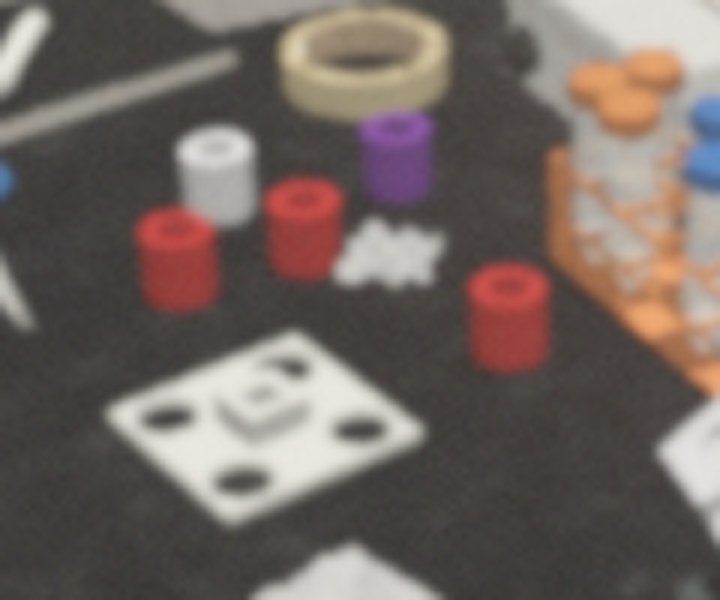

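View pics/c2.png

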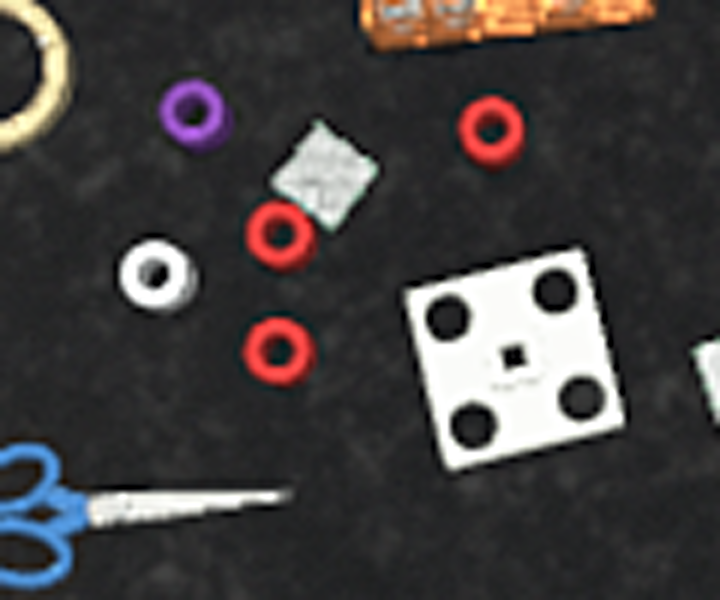

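View pics/c3.png

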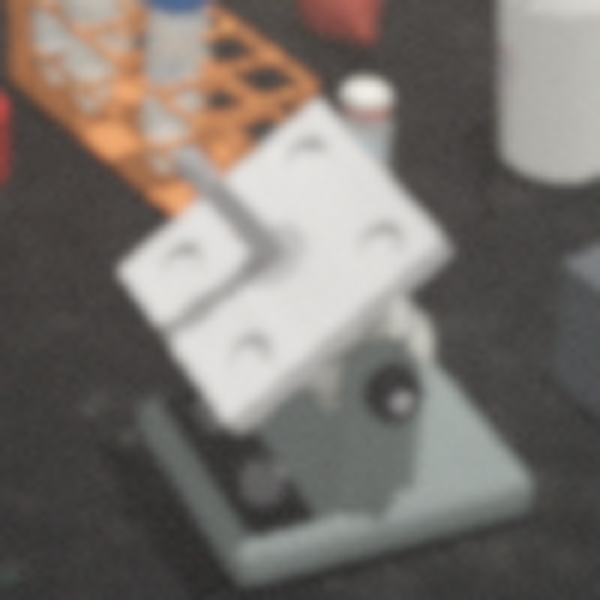

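View pics/c4.png

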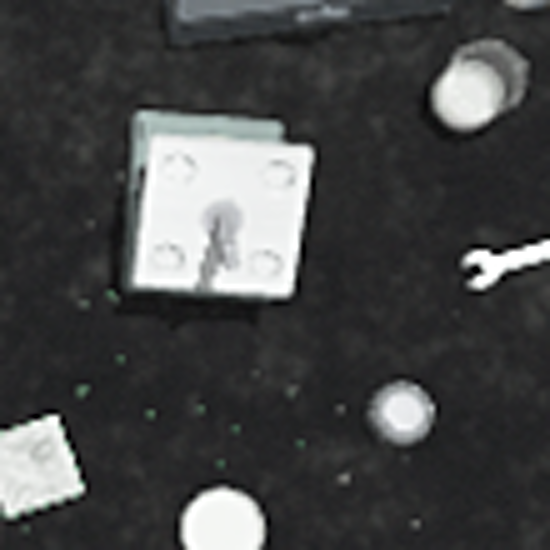

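```bash
cat >> h.py <<'E'
def rows(p1,R1,n=None,p0=None,R0=None):
    st=manip.sense()
    p0=st["tcp_pos"] if p0 is None else p0; R0=R.from_quat(st["tool_rot"]) if R0 is None else R0
    w=(R0.inv()*R1).as_rotvec(); d=R0.inv().apply(np.array(p1)-p0)
    if n is None: n=int(max(np.ceil(np.linalg.norm(d)/.055),np.ceil(np.degrees(np.linalg.norm(w))/9),1))
    while 1:
        A=sum(R.from_rotvec(w*k/n).as_matrix() for k in range(n)); v=np.linalg.solve(A,d)
        if np.abs(v).max()<.06: break
        n+=1
    print("rows",n,"x",np.round(v,4).tolist(),np.round(np.degrees(w/n),2).tolist())
def down(yaw): # tool z down, tool y dir at angle yaw from world +y (ccw); tool x towards -x
    return R.from_euler('z',yaw)*R.from_matrix([[-1,0,0],[0,1,0],[0,0,-1]])
def ring(s,x0,y0,x1,y1):pass
E
python3 - <<'E'
from h import *
S={n:manip.snapshot(n) for n in ["side","top"]}
B=[]
for n,uv in (("side",(216,210)),("top",(195,236))):
    r=manip.regions_of("spacer",S[n])
    for x in r:
        a=x["rect"]
        if a[0]<uv[0]<a[2] and a[1]<uv[1]<a[3]: print(n,a,x["score"])
X,e=tri([(S["side"],(216.2,211.7)),(S["top"],(194,234.5))]);print(X,e)
# spacer base from ray on bench
print(onz(S["side"],(216.2,211.7),0),onz(S["top"],(194,234.5),0),onz(S["side"],(216.3,204.7),.04),onz(S["top"],(195.7,235.7),.04))
s=S["top"]
# tube plate corners in top
for uv in [(404,290),(581,248),(625,427),(450,470)]:
    print(onz(s,(170+uv[0]/6,190+uv[1]/6),.006))
x=manip.sense()["tcp_pos"];print(x)
rows([0.42,0.20,0.25],down(0.0))
E
```

```text
side [211.6, 202.3, 223.0, 217.2] 0.61
top [189.1, 229.3, 199.9, 241.2] 0.45
[0.48321683 0.30895623 0.00569063] [0.6411112134954522, 0.5864525356688396]
[0.48360634 0.31896517 0.        ] [0.48593462 0.30968357 0.        ] [0.47976031 0.29542496 0.04      ] [0.4774562  0.29505948 0.04      ]
[0.4744903  0.14800963 0.006     ]
[0.50281264 0.03981257 0.006     ]
[0.39351068 0.01011788 0.006     ]
[0.36531498 0.11592587 0.006     ]
[0.15450605 0.60559442 0.25634991]
rows 9 x [-0.0355, -0.0407, 0.0007] [0.0, 0.0, -1.59]
```

Run:
```python
from h import *
rows([0.44,0.27,0.22],down(0.0))
```

```text
rows 9 x [-0.0367, -0.0326, 0.004] [0.0, 0.0, -1.59]
```

Request:
play_rows --steps '[[[-0.0367,-0.0326,0.004,0,0,-1.59],[-0.0367,-0.0326,0.004,0,0,-1.59],[-0.0367,-0.0326,0.004,0,0,-1.59],[-0.0367,-0.0326,0.004,0,0,-1.59],[-0.0367,-0.0326,0.004,0,0,-1.59],[-0.0367,-0.0326,0.004,0,0,-1.59],[-0.0367,-0.0326,0.004,0,0,-1.59],[-0.0367,-0.0326,0.004,0,0,-1.59],[-0.0367,-0.0326,0.004,0,0,-1.59]]]'

```text
t: 2.78
tcp_pos: [0.4414, 0.269, 0.2204]
tool_rot: [-0.0, 1.0, 0.0, 0.0]
force: [-0.4, 0.8, 0.4]
finger_gap: 0.996
```

Run:
```python
from h import *
s=manip.snapshot("wrist"); save(s,"w1")
for l in ["spacer","tube_plate"]:
  for x in manip.pinpoint(l,s): print(l,np.round(x["point"],1),x["score"])
  for x in manip.regions_of(l,s): print(l,np.round(x["rect"],1),x["score"])
st=manip.sense();print(st["t"],st["tcp_pos"],st["tool_rot"])
import pickle;pickle.dump(s,open("w1.pkl","wb"))
```

```text
spacer [233.6 172.7] 0.92
spacer [235.6 232. ] 0.83
spacer [284.3 288.4] 0.79
spacer [300.9 212.5] 0.65
spacer [137.8 282.6] 0.56
spacer [212.2 218.8 254.1 266.3] 0.78
spacer [287.9 197.4 322.4 241.6] 0.77
spacer [268.2 277.1 303.5 325.4] 0.77
spacer [105.  270.8 145.6 318. ] 0.76
spacer [209.8 157.2 249.3 203.1] 0.7
tube_plate [106.4 177.4] 0.56
tube_plate [ 30.9 112.4 167.6 231.9] 0.69
3.025 [0.43977433 0.27019613 0.22024115] [ 4.50599224e-04  9.99999773e-01  5.95957101e-05 -4.98369793e-04]
```

View pics/w1.png

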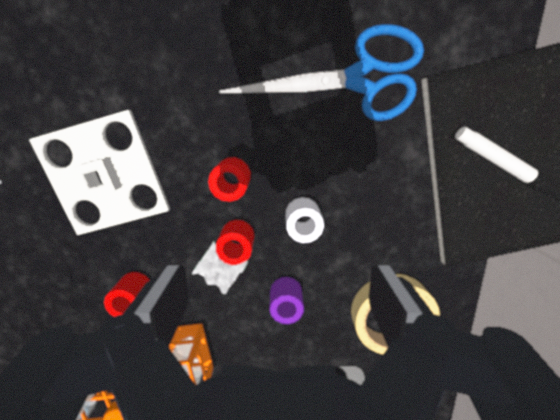

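```bash
cat >> h.py <<'E'
from scipy.optimize import least_squares
def cyl(x,y,z0,z1,r):
    t=np.linspace(0,2*np.pi,73); return np.array([[x+r*np.cos(a),y+r*np.sin(a),z] for a in t for z in (z0,z1)])
def fitcyl(obs,r,x0,fixz=None,w=None):
    def f(p):
        o=[]
        for s,rc in obs:
            q=proj(s,cyl(p[0],p[1],0,fixz if fixz else p[2],r)); o+= list(np.r_[q.min(0),q.max(0)]-np.array(rc))
        return o
    rs=least_squares(f,x0,loss='soft_l1',f_scale=.7); return rs.x,np.round(rs.fun,1)
E
python3 - <<'E'
from h import *
import pickle
s=pickle.load(open("w1.pkl","rb"))
S={n:manip.snapshot(n) for n in ["side","top"]}
a=(s,[287.9,197.4,322.4,241.6]);b=(S["side"],[211.6,202.3,223.0,217.2]);c=(S["top"],[189.1,229.3,199.9,241.2])
# own threshold refine in wrist
im=s["img"][185:255,275:335].astype(int); m=(im.min(2)>110)
ys,xs=np.nonzero(m);print(xs.min()+275,ys.min()+185,xs.max()+276,ys.max()+186)
print(fitcyl([a],.019,[.48,.3],.04)); print(fitcyl([a,b,c],.019,[.48,.3,.04]));print(fitcyl([a,b],.019,[.48,.3,.04]))
crop(s,"w1c",260,180,350,260,7)
E
```

```text
286 198 325 244
(array([0.47788297, 0.29530571]), array([-2.8, -1.1,  1.2,  1.1]))
(array([0.47965422, 0.2981065 , 0.03384789]), array([-0.4,  0.5,  3. ,  0.2, -1.2,  0.9, -0.5,  0.4,  0.9,  0.8,  2.3,
        0.2]))
(array([0.47945276, 0.29666689, 0.03405983]), array([-1.7,  0.3,  1.7,  0.1, -1.1,  1.1, -0.4,  0.6]))
```

View pics/w1c.png

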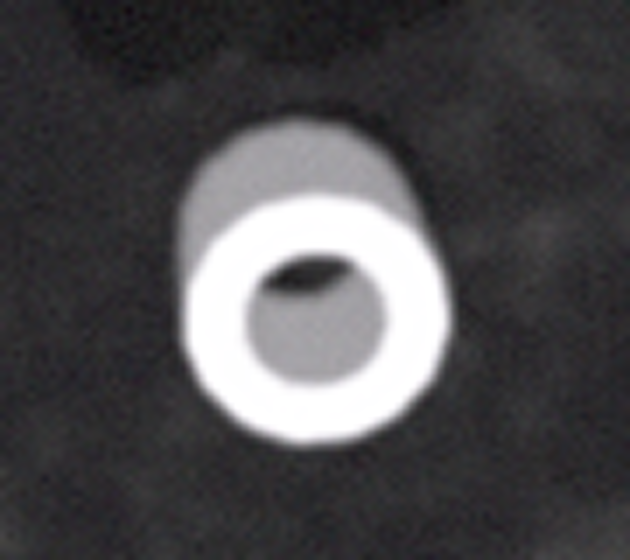

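Run:
```python
from h import *
import pickle
s=pickle.load(open("w1.pkl","rb"))
S={"side":manip.snapshot("side")}
a=(s,[285.4,196.7,324.6,243.4]);b=(S["side"],[180+177/6,180+125/6,180+257/6,180+226/6])
print(fitcyl([a],.019,[.48,.3],.04)); print(fitcyl([a],.019,[.48,.3,.04]));print(fitcyl([a,b],.019,[.48,.3,.04]))
print(onz(s,(260+318/7,180+320/7),.04))
```

```text
(array([0.47847585, 0.29605442]), array([ 0.3,  0.2, -0.3, -0.2]))
(array([0.47820942, 0.29595653, 0.04114658]), array([ 0.2, -0.1, -0.2,  0.1]))
(array([0.47797452, 0.29590621, 0.04238558]), array([ 0.2, -0.3, -0.1,  0.4,  0.4,  0.6, -0.6,  0.4]))
[0.47822926 0.29602086 0.04      ]
```

Request:
play_rows --steps '[[[-0.0135,0.009,0.04,0,0,0],[-0.0125,0.009,0.04,0,0,0],[-0.0125,0.008,0.03,0,0,0],[0,0,0.025,0,0,0],[0,0,0.025,0,0,0],[0,0,0.019,0,0,0],[0,0,0.008,0,0,0],[0,0,0,0,0,0]]]' --fingers 0.65 --squeeze 30

```text
t: 4.18
tcp_pos: [0.4782, 0.2967, 0.0332]
tool_rot: [-0.001, 1.0, -0.0, -0.0]
force: [-0.3, 0.8, 0.4]
finger_gap: 0.648
```

Run:
```python
from h import *
s=manip.snapshot("wrist"); save(s,"w2")
st=manip.sense();print(st["t"],st["tcp_pos"],st["finger_gap"],st["force"])
```

```text
4.225 [0.4786748  0.29674625 0.03367199] 0.6496158887427891 [-0.53507709  0.69525885 -0.33455482]
```

View pics/w2.png

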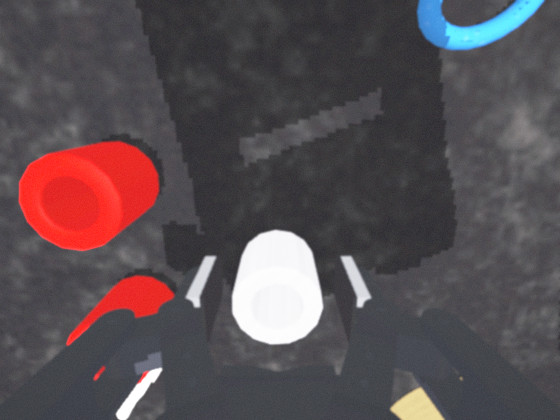

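Request:
play_rows --steps '[[[0,0,0,0,0,0],[0,0,0,0,0,0],[0,0,0,0,0,0],[0,0,0,0,0,0],[0,0,-0.02,0,0,0],[0,0,-0.05,0,0,0],[0,0,-0.05,0,0,0],[0,0,-0.05,0,0,0]]]' --fingers 0 --squeeze 40

```text
t: 5.22
tcp_pos: [0.4785, 0.2959, 0.2048]
tool_rot: [0.0, 1.0, -0.0, -0.0]
force: [1.5, 0.2, -0.9]
finger_gap: 0.429
```

Run:
```python
from h import *
s=manip.snapshot("wrist"); save(s,"w3")
st=manip.sense();print(st["t"],st["tcp_pos"],st["tool_rot"],st["finger_gap"],st["force"])
rows([0.44,-0.12,0.25],down(0.0))
```

```text
5.275 [0.48197672 0.29745412 0.2114815 ] [-1.21426660e-04  9.99980617e-01  2.11435688e-03  5.85490046e-03] 0.4311001432356132 [1.64965482 0.11780125 2.59199462]
rows 8 x [0.0052, -0.0522, -0.005] [0.03, 0.08, 0.0]
```

View pics/w3.png

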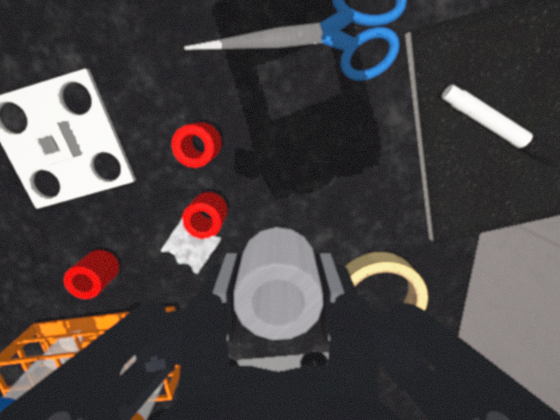

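Request:
play_rows --steps '[[[-0.0142,-0.0486,-0.0157,0,0,0],[-0.0142,-0.0486,-0.0157,0,0,0],[-0.0142,-0.0486,-0.0157,0,0,0],[-0.0142,-0.0486,-0.0157,0,0,0],[-0.0142,-0.0486,-0.0157,0,0,0],[-0.0142,-0.0486,-0.0157,0,0,0],[-0.0142,-0.0486,-0.0157,0,0,0],[-0.0142,-0.0486,-0.0157,0,0,0],[-0.0142,-0.0486,-0.0157,0,0,0],[-0.0142,-0.0486,-0.0157,0,0,0]]]'

```text
t: 6.52
tcp_pos: [0.6206, -0.1915, 0.3603]
tool_rot: [0.0, 1.0, 0.0, -0.0]
force: [-0.4, -0.3, -1.3]
finger_gap: 0.432
```

Request:
play_rows --steps '[[[0,0,0,0,0,0],[0,0,0,0,0,0]]]'

```text
t: 6.78
tcp_pos: [0.6199, -0.1894, 0.3593]
tool_rot: [0.0, 1.0, 0.001, -0.001]
force: [0.9, 0.1, -0.3]
finger_gap: 0.43
```

Run:
```python
from h import *
import pickle
s=manip.snapshot("wrist"); save(s,"w4");pickle.dump(s,open("w4.pkl","wb"))
st=manip.sense();print(st["t"],st["tcp_pos"],st["tool_rot"],st["finger_gap"],st["force"],st["q"])
for l in ["spindle_foot","plate_seat","cap_seat","cap"]:
  for x in manip.pinpoint(l,s)[:2]: print(l,np.round(x["point"],1),x["score"])
```

```text
6.825 [ 0.61988748 -0.18866659  0.35929791] [-2.36353241e-04  9.99999027e-01  8.14335748e-04 -1.10784517e-03] 0.4297073716852235 [-0.35734479  0.14901611 -1.42715542] [-4.67796988e-01  4.71192641e-01  1.23821849e+00  4.58175062e-04
  1.43489369e+00 -2.03912871e+00]
spindle_foot [274.6 151.7] 0.97
spindle_foot [272.5 119.3] 0.71
plate_seat [273.5 130.6] 0.6
cap_seat [276.8 119.7] 0.91
cap [167.5  51.2] 0.68
```

View pics/w4.png

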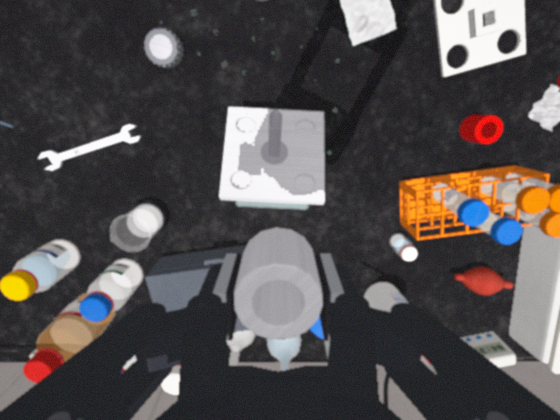

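Run:
```python
from h import *
import pickle
s=pickle.load(open("w4.pkl","rb")); crop(s,"w4c",210,95,340,215,6)
S=manip.snapshot("side"); pickle.dump(S,open("side.pkl","wb")); crop(S,"c5",280,215,360,300,8)
S=manip.snapshot("top"); pickle.dump(S,open("top.pkl","wb"))
```

```text
(no output)
```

View pics/w4c.png

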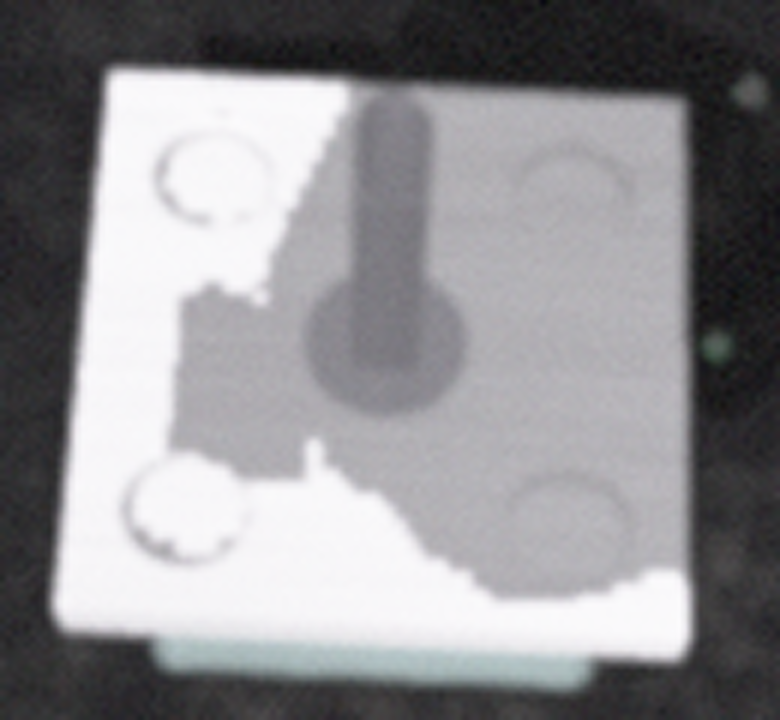

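View pics/c5.png

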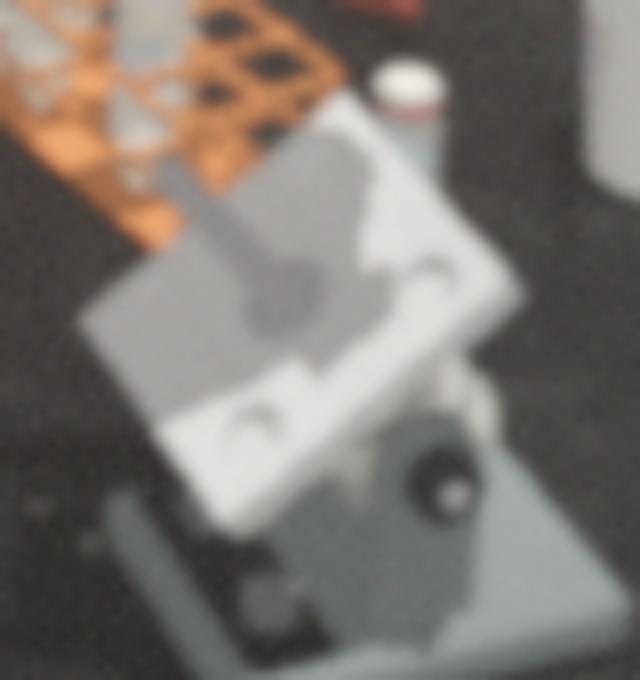

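```bash
cat >> h.py <<'E'
def head(p): # x,y,z,yaw,lean -> R,t
    return R.from_euler('z',p[3])*R.from_euler('y',-p[4]),np.array(p[:3])
E
cat > fit.py <<'E'
from h import *
import pickle
w=pickle.load(open("w4.pkl","rb"));sd=pickle.load(open("side.pkl","rb"));tp=pickle.load(open("top.pkl","rb"))
W=[((-55,-55,0),(105,68)),((-55,55,0),(688,97)),((55,-55,-10),(60,633)),((55,55,-10),(690,663)),((-34,-34,0),(213,178)),((34,-34,0),(185,508)),((0,0,0),(387,343))]
Sd=[((-55,55,0),(80,320)),((55,55,0),(345,88)),((-55,-55,-10),(238,535)),((55,-55,-5),(527,295)),((0,0,72),(165,158))]
T=[((-55,55,0),(132,290)),((-55,-55,0),(297,299)),((55,-55,0),(315,146)),((55,55,0),(145,135))]
def res(p,use):
    Rh,t=head(p);o=[]
    for nm,s,L,k,off,wt in (("w",w,W,6,(210,95),1),("s",sd,Sd,8,(280,215),1.5),("t",tp,T,5,(290,160),1.5)):
        if nm not in use: continue
        for P,c in L:
            o+=list((proj(s,Rh.apply(np.array(P)/1000)+t)[0]-np.array(c)/k-np.array(off)+.0)*wt)
        if nm=="w":
            a=np.linspace(0,6.3,60);q=np.r_[np.c_[6*np.cos(a),6*np.sin(a),67+0*a],np.c_[2.5*np.cos(a),2.5*np.sin(a),74+0*a]]/1000
            o.append(proj(s,Rh.apply(q)+t)[:,1].min()-92/6-95)
    return np.array(o)
for use in ("w","ws","wst"):
    r=least_squares(lambda p:res(p,use),[.58,-.19,.13,-.05,.5],loss='soft_l1')
    p=r.x;print(use,p.round(4),"lean",p[4],"zchk",.085+.054*np.cos(p[4]));print(np.round(res(p,use),1).tolist())
E
python3 fit.py
```

```text
w [ 0.5893 -0.1935  0.1316 -0.0454  0.6136] lean 0.6135684606603091 zchk 0.129150321620727
[0.5, 0.2, -0.0, -0.1, 0.5, 0.6, -1.1, 0.1, -0.2, -1.1, 0.1, 0.4, 0.0, 0.2, -0.4]
ws [ 0.5895 -0.1937  0.13   -0.0467  0.6104] lean 0.6103725360093296 zchk 0.1292494655496812
[0.7, 0.1, -0.2, -0.1, 0.6, 0.3, -1.5, -0.2, -0.2, -1.2, 0.1, 0.2, -0.1, 0.1, -0.1, 0.0, -0.9, 0.2, 0.6, 0.6, 0.2, -1.1, -1.8, 0.4, 0.3]
wst [ 0.5894 -0.1937  0.1301 -0.0456  0.6071] lean 0.6070863862970928 zchk 0.12935093714928703
[0.6, 0.0, -0.3, -0.3, 0.6, 0.3, -1.5, -0.2, -0.2, -1.3, 0.1, 0.2, -0.1, 0.1, 0.1, -0.1, -1.0, 0.2, 0.6, 0.5, 0.2, -1.0, -1.7, 0.5, 0.2, 0.7, -1.8, -1.7, -1.4, -0.8, 0.9, 1.6, 1.0]
```

```bash
cat >> h.py <<'E'
HP=[0.5894,-0.1936,0.1297,-0.046,0.610]
def tool_at(h,ahead,HP=HP,dx=0,dy=0,quarter=0):
    """TCP pose with point `ahead` m in front of TCP at height h on spindle axis (+dx,dy in head axes)"""
    Rh,t=head(HP); Rt=Rh*R.from_matrix(np.diag([-1.,1,-1]))
    if quarter: Rt=Rt*R.from_euler('z',quarter*np.pi/2)
    return t+Rh.apply([dx,dy,h+ahead]),Rt
E
python3 - <<'E'
from h import *
p,Rt=tool_at(.074+.05,.0335); print(p,Rt.as_matrix().round(3).tolist()); rows(p,Rt)
rows(p,Rt,6)
E
```

```text
[ 0.49926882 -0.18945104  0.25879456] [[-0.819, 0.046, 0.572], [0.038, 0.999, -0.026], [-0.573, -0.0, -0.82]]
rows 4 x [0.0358, -0.0005, 0.0181] [0.21, -8.74, 0.66]
rows 6 x [0.0242, -0.0004, 0.0115] [0.14, -5.83, 0.44]
```

Request:
play_rows --steps '[[[0.0242,-0.0004,0.0115,0.14,-5.83,0.44],[0.0242,-0.0004,0.0115,0.14,-5.83,0.44],[0.0242,-0.0004,0.0115,0.14,-5.83,0.44],[0.0242,-0.0004,0.0115,0.14,-5.83,0.44],[0.0242,-0.0004,0.0115,0.14,-5.83,0.44],[0.0242,-0.0004,0.0115,0.14,-5.83,0.44],[0,0,0,0,0,0],[0,0,0,0,0,0]]]'

```text
t: 8.12
tcp_pos: [0.5108, -0.1859, 0.2739]
tool_rot: [0.026, 0.957, -0.011, 0.288]
force: [-0.0, -0.7, -0.2]
finger_gap: 0.433
```

Run:
```python
from h import *
import pickle
s=manip.snapshot("wrist"); save(s,"w5");pickle.dump(s,open("w5.pkl","wb"))
st=manip.sense();print(st["t"],st["tcp_pos"],st["tool_rot"],st["force"],st["q"])
im=s["img"].copy()
Rh,t=head(HP)
def dr(P,c):
    q=proj(s,Rh.apply(np.array(P)/1000.)+t); cv2.polylines(im,[np.round(q*8).astype(np.int32)],False,c,1,cv2.LINE_AA,3)
dr([(-55,-55,0),(-55,55,0),(55,55,0),(55,-55,0),(-55,-55,0)],(255,0,0)); dr([(0,0,0),(0,0,74)],(0,0,255))
for sx in(-34,34):
  for sy in (-34,34): dr([(sx+11*np.cos(a),sy+11*np.sin(a),0) for a in np.linspace(0,6.3,30)],(0,160,0))
cv2.imwrite("pics/w5o.png",im[:,:,::-1])
p,Rt=tool_at(.074+.05,.0335); print(p-st["tcp_pos"],(R.from_quat(st["tool_rot"]).inv()*Rt).as_rotvec(True))
```

```text
8.175 [ 0.5111036  -0.18608634  0.27406323] [ 0.02618186  0.95713854 -0.01121506  0.28822655] [-0.16032891 -0.82743989 -0.61164314] [-0.73333318  0.27566954  1.99441173  0.76130477  0.51828612 -2.85472045]
[-0.01183478 -0.0033647  -0.01526866] [-0.64424872 -1.42437858 -0.29728161]
```

View pics/w5o.png

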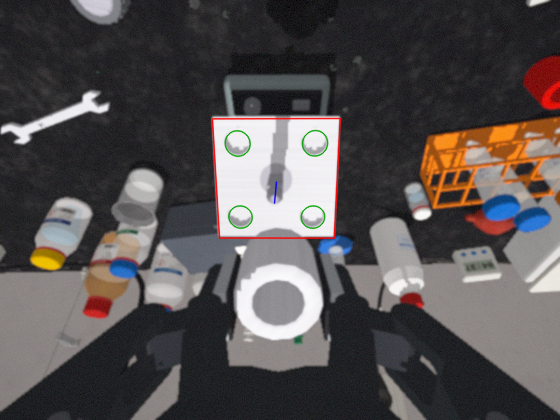

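Request:
play_rows --steps '[[[0,0,0,0,0,10],[0,0,0,0,0,10],[0,0,0,0,0,10],[0,0,0,0,0,10],[0,0,0,0,0,10],[0,0,0,0,0,10],[0,0,0,0,0,10],[0,0,0,0,0,10],[0,0,0,0,0,10],[0,0,0,0,0,0]]]'

```text
t: 9.43
tcp_pos: [0.5108, -0.1857, 0.2737]
tool_rot: [0.695, 0.659, 0.196, 0.211]
force: [-0.0, -0.1, -0.6]
finger_gap: 0.433
```

Run:
```python
from h import *
st=manip.sense();print(st["t"],st["tcp_pos"],st["q"])
p,Rt=tool_at(.074+.03,.0335,quarter=1); rows(p,Rt);rows(p,Rt,2);print(p)
```

```text
9.425 [ 0.51082204 -0.18567979  0.27369773] [-0.73324373  0.27587411  1.99541496  0.76234418  0.51808541 -1.28561111]
rows 1 x [-0.0041, -0.0172, 0.0262] [-1.45, 0.61, -0.27]
rows 2 x [-0.0021, -0.0087, 0.013] [-0.72, 0.3, -0.14]
[ 0.51071405 -0.18997789  0.2424016 ]
```

Request:
play_rows --steps '[[[-0.0021,-0.0087,0.013,-0.72,0.3,-0.14],[-0.0021,-0.0087,0.013,-0.72,0.3,-0.14],[0,0,0,0,0,0],[0,0,0,0,0,0]]]'

```text
t: 9.93
tcp_pos: [0.51, -0.1897, 0.2421]
tool_rot: [0.691, 0.658, 0.207, 0.217]
force: [-0.3, 0.0, -0.1]
finger_gap: 0.435
```

```bash
cat >> h.py <<'E'
import pickle
def overlay(s,name,ahead=None,HP=HP,held=None):
    im=s["img"].copy(); Rh,t=head(HP)
    def dr(P,c,T=None):
        P=np.array(P)/1000.; q=proj(s,(Rh.apply(P)+t) if T is None else T(P)); cv2.polylines(im,[np.round(q*8).astype(np.int32)],False,c,1,cv2.LINE_AA,3)
    dr([(-55,-55,0),(-55,55,0),(55,55,0),(55,-55,0),(-55,-55,0)],(255,0,0)); dr([(0,0,0),(0,0,74)],(0,0,255))
    for sx in(-34,34):
      for sy in (-34,34): dr([(sx+11*np.cos(a),sy+11*np.sin(a),0) for a in np.linspace(0,6.3,30)],(0,160,0))
    for sx in(-6,6):
      for sy in (-6,6): dr([(sx,sy,0),(sx,sy,56)],(255,0,255))
    if held:
        st=manip.sense();Rt=R.from_quat(st["tool_rot"]);f=lambda P:Rt.apply(P)+st["tcp_pos"]
        for r,z in held: dr([(r*np.cos(a),r*np.sin(a),z) for a in np.linspace(0,6.3,50)],(0,200,255),f)
    cv2.imwrite(f"pics/{name}.png",im[:,:,::-1])
E
python3 - <<'E'
from h import *
s=manip.snapshot("wrist"); pickle.dump(s,open("w6.pkl","wb")); overlay(s,"w6o",held=[(19,33.5),(19,-6.5)]);save(s,"w6")
st=manip.sense();print(st["t"],st["tcp_pos"],st["q"],st["force"])
p,Rt=tool_at(.074+.03,.0335,quarter=1); print(R.from_quat(st["tool_rot"]).inv().apply(p-st["tcp_pos"]),(R.from_quat(st["tool_rot"]).inv()*Rt).as_rotvec(True))
E
```

```text
9.975 [ 0.50996199 -0.18967417  0.24231317] [-0.75734427  0.34170521  2.04310639  0.98564528  0.46472965 -1.54499654] [ 0.00482082  0.0855484  -0.87756554]
[-0.00026664  0.00067887  0.00036565] [-0.02512965  0.01111878 -0.17801078]
```

View pics/w6o.png

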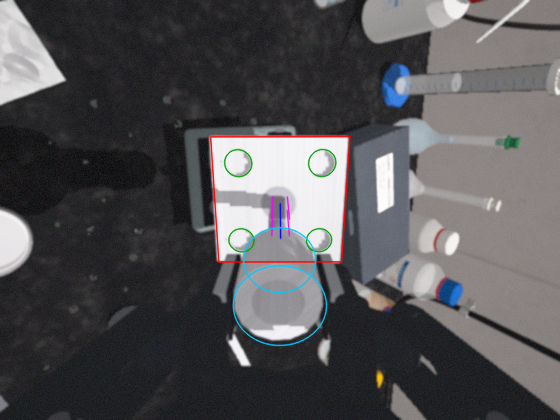

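View pics/w6.png

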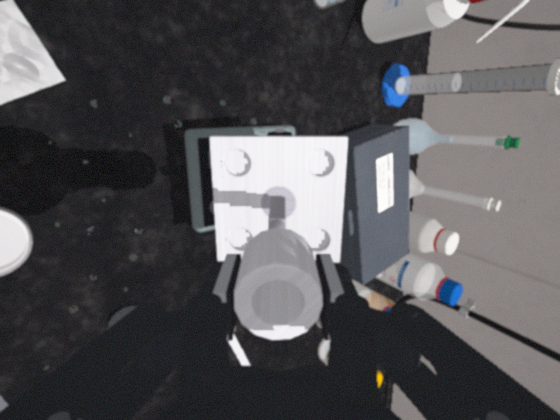

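Run:
```python
from h import *
s=pickle.load(open("w6.pkl","rb")); crop(s,"w6c",200,180,360,350,4)
W=s["world_from_camera"];st=manip.sense();Rt=R.from_quat(st["tool_rot"])
print("cam in tool",Rt.inv().apply(W[:3,3]-st["tcp_pos"]),(Rt.inv().as_matrix()@W[:3,:3]).round(3).tolist())
```

```text
cam in tool [ 0.07837113 -0.00051058 -0.11638885] [[0.001, -0.951, -0.308], [1.0, 0.002, -0.001], [0.001, -0.308, 0.951]]
```

View pics/w6c.png

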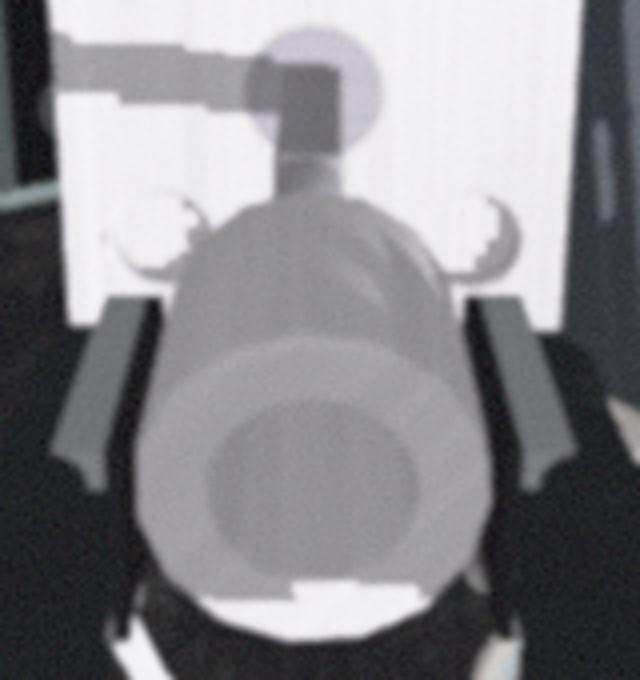

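Run:
```python
from h import *
s=pickle.load(open("w6.pkl","rb"))
st=manip.sense();Rt=R.from_quat(st["tool_rot"]);t=st["tcp_pos"];a=np.linspace(0,6.3,100)
def f(p):
    c=lambda z:np.c_[p[0]+.019*np.cos(a),p[1]+.019*np.sin(a),z+0*a]
    n=proj(s,Rt.apply(c(p[2]-.04))+t);q=proj(s,Rt.apply(c(p[2]))+t)
    return [n[:,0].min()-233.75,n[:,0].max()-323.3,n[:,1].max()-340,n[:,1].min()-264,q[:,1].min()-228.7]
r=least_squares(f,[0,0,.0335]);print(r.x,np.round(r.fun,1))
# head fit from this view: sockets/plate corners/boss
c=lambda u,v:np.array([200+u/4,180+v/4])
obs=[((-55,55,0),(209.5,136.5)),((55,55,0),(348.5,136)),((-34,34,0),(237,161.5)),((34,34,0),(320.5,161.5)),((0,0,0),c(313,95)),((-55,-55,0),c(68,326)),((55,-55,0),c(563,331))]
def g(p):
    Rh,t=head([p[0],p[1],p[2],HP[3]+p[3],p[4]]); return np.concatenate([proj(s,Rh.apply(np.array(P)/1000)+t)[0]-q for P,q in obs])
r=least_squares(g,[*HP[:3],0,HP[4]],loss='soft_l1');print(r.x,np.round(g(r.x),1))
Rh,t0=head(HP);print(Rh.inv().apply(r.x[:3]-t0))
```

```text
[-0.00287457 -0.00032995  0.03963856] [ 0.4 -0.4  0.3  0.2 -0.6]
[ 0.58792559 -0.19324193  0.13011723 -0.0012112   0.63134724] [-0.6 -0.5  0.4  0.1 -0.5  1.   0.4  1.3  0.3 -0.8  0.3 -0.3 -0.3 -0.3]
[-0.0009817   0.00028989  0.00119516]
```

```bash
sed -i 's/^HP=.*/HP=[0.5886,-0.1934,0.1299,-0.046,0.618]/' h.py
python3 - <<'E'
from h import *
p,Rt=tool_at(.085,.0335,quarter=1); rows(p,Rt,1)
p1,Rt=tool_at(.010,.0335,quarter=1); rows(p1,Rt,5,p,Rt)
E
```

```text
rows 1 x [-0.0001, -0.0008, 0.0187] [-0.48, 0.01, -0.18]
rows 5 x [-0.0, -0.0, 0.015] [0.0, 0.0, 0.0]
```

Request:
play_rows --steps '[[[-0.0001,-0.0008,0.0187,-0.48,0.01,-0.18],[0,0,0,0,0,0],[0,0,0.012,0,0,0],[0,0,0.012,0,0,0],[0,0,0.012,0,0,0],[0,0,0,0,0,0]]]'

```text
t: 10.72
tcp_pos: [0.5404, -0.1908, 0.1966]
tool_rot: [0.689, 0.658, 0.21, 0.219]
force: [-0.2, 0.3, 0.3]
finger_gap: 0.431
```

Run:
```python
from h import *
s=manip.snapshot("wrist"); save(s,"w7"); crop(s,"w7c",200,150,360,350,4)
st=manip.sense();print(st["t"],st["tcp_pos"],st["q"],st["force"],st["ft_torque"])
p,Rt=tool_at(.049,.0335,quarter=1); print(R.from_quat(st["tool_rot"]).inv().apply(p-st["tcp_pos"]),(R.from_quat(st["tool_rot"]).inv()*Rt).as_rotvec(True))
```

```text
10.775 [ 0.54025195 -0.19078081  0.19682664] [-0.71143152  0.46629463  2.02627194  1.2209042   0.39084521 -1.76286593] [-0.10963164  0.71855818 -0.57182606] [0.0554864  0.28851803 0.08682579]
[-0.00039221  0.000685    0.00010026] [-0.04832958 -0.04269483 -0.08820932]
```

View pics/w7c.png

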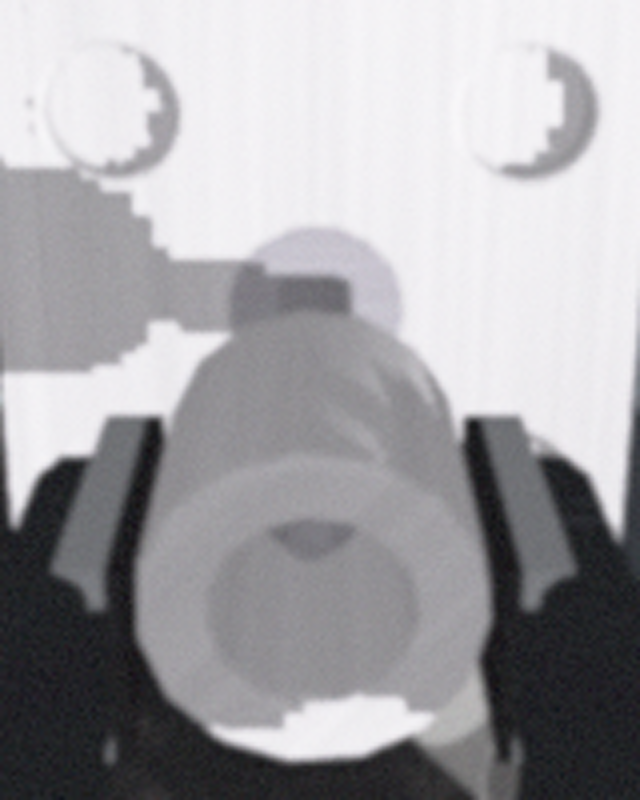

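Request:
play_rows --steps '[[[0,0,0.012,0,0,0],[0,0,0.012,0,0,0],[0,0,0.01,0,0,0],[0,0,0.006,0,0,0],[0,0,0,0,0,0]]]'

```text
t: 11.4
tcp_pos: [0.5633, -0.1919, 0.1639]
tool_rot: [0.69, 0.657, 0.21, 0.219]
force: [-0.2, 0.0, -0.6]
finger_gap: 0.432
```

Request:
play_rows --steps '[[[0,0,0.002,0,0,0],[0,0,0.002,0,0,0],[0,0,0.002,0,0,0],[0,0,0,0,0,0]]]'

```text
t: 11.9
tcp_pos: [0.5668, -0.192, 0.1587]
tool_rot: [0.69, 0.657, 0.21, 0.219]
force: [0.5, 1.1, -0.6]
finger_gap: 0.427
```

Run:
```python
from h import *
s=manip.snapshot("wrist"); save(s,"w8"); crop(s,"w8c",200,150,360,350,4)
st=manip.sense();print(st["t"],st["tcp_pos"],st["q"],st["force"],st["ft_torque"])
p,Rt=tool_at(.0,.0335,quarter=1); print(R.from_quat(st["tool_rot"]).inv().apply(p-st["tcp_pos"]),(R.from_quat(st["tool_rot"]).inv()*Rt).as_rotvec(True))
```

```text
11.95 [ 0.5667115  -0.1920237   0.15869695] [-0.67357704  0.56667479  1.99292719  1.40258423  0.35227164 -1.92394336] [ 0.47860113  0.74603279 -1.12819604] [0.02789125 0.33495989 0.01065623]
[-0.00036746  0.00119206  0.00267433] [-0.07776773 -0.04179369 -0.13582484]
```

View pics/w8c.png

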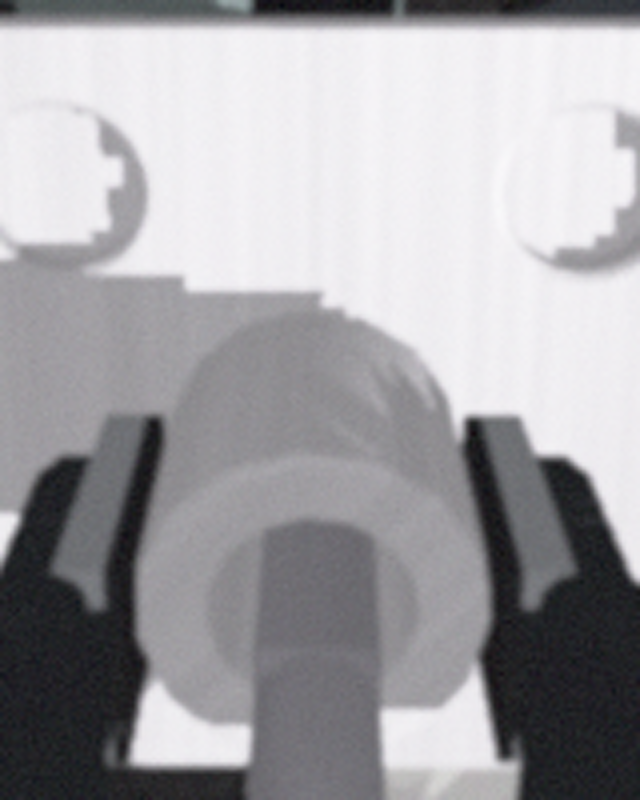

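Request:
play_rows --steps '[[[0,0,0.001,0,0,0],[0,0,0.001,0,0,0],[0,0,0,0,0,0]]]'

```text
t: 12.32
tcp_pos: [0.5679, -0.1921, 0.1571]
tool_rot: [0.69, 0.657, 0.21, 0.219]
force: [-0.3, -0.2, -0.4]
finger_gap: 0.433
```

Request:
play_rows --steps '[[[0,0,0.001,0,0,0],[0,0,0.0005,0,0,0],[0,0,0,0,0,0]]]'

```text
t: 12.7
tcp_pos: [0.5685, -0.1921, 0.1563]
tool_rot: [0.69, 0.657, 0.21, 0.219]
force: [-3.2, 0.3, 4.6]
finger_gap: 0.431
```

Request:
play_rows --steps '[[[0,0,0.0005,0,0,0],[0,0,0,0,0,0]]]'

```text
t: 12.95
tcp_pos: [0.5685, -0.192, 0.1562]
tool_rot: [0.69, 0.657, 0.21, 0.219]
force: [-6.8, 0.2, 8.8]
finger_gap: 0.433
```

Request:
play_rows --steps '[[[0,0,0,0,0,0],[0,0,0,0,0,0],[0,0,0,0,0,0]]]' --fingers 0.62

```text
t: 13.32
tcp_pos: [0.5692, -0.1922, 0.1553]
tool_rot: [0.69, 0.657, 0.21, 0.219]
force: [0.6, 0.4, 0.4]
finger_gap: 0.618
```

Run:
```python
from h import *
s=manip.snapshot("wrist"); save(s,"w9"); crop(s,"w9c",180,150,380,350,4)
st=manip.sense();print(st["t"],st["tcp_pos"],st["force"],st["finger_gap"])
```

```text
13.375 [ 0.56920052 -0.19215442  0.15532076] [ 0.20322516  0.28139191 -0.1795023 ] 0.6201293774752272
```

View pics/w9c.png

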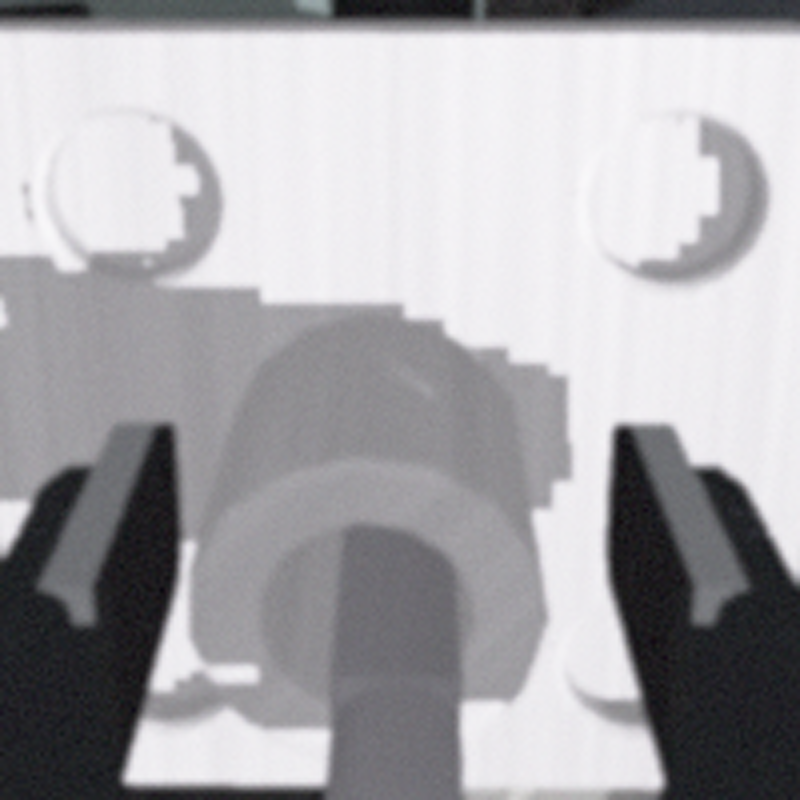

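Run:
```python
from h import *
st=manip.sense();R0=R.from_quat(st["tool_rot"]);p0=st["tcp_pos"]+R0.apply([0,0,-.11])
rows([0.45,0.02,0.23],down(np.radians(-75.4)),6,p0,R0)
```

```text
rows 6 x [0.0357, -0.0069, -0.0004] [5.85, 0.87, -2.8]
```

Request:
play_rows --steps '[[[0,0,-0.03,0,0,0],[0,0,-0.04,0,0,0],[0,0,-0.04,0,0,0],[0.0357,-0.0069,-0.0004,5.85,0.87,-2.8],[0.0357,-0.0069,-0.0004,5.85,0.87,-2.8],[0.0357,-0.0069,-0.0004,5.85,0.87,-2.8],[0.0357,-0.0069,-0.0004,5.85,0.87,-2.8],[0.0357,-0.0069,-0.0004,5.85,0.87,-2.8],[0.0357,-0.0069,-0.0004,5.85,0.87,-2.8],[0,0,0,0,0,0]]]'

```text
t: 14.62
tcp_pos: [0.4515, 0.019, 0.2301]
tool_rot: [0.611, 0.791, 0.004, 0.003]
force: [0.4, 0.3, -0.2]
finger_gap: 0.619
```

Run:
```python
from h import *
s=manip.snapshot("wrist"); save(s,"w10");pickle.dump(s,open("w10.pkl","wb"))
st=manip.sense();print(st["t"],st["tcp_pos"],st["tool_rot"],st["q"],R.from_quat(st["tool_rot"]).as_matrix().round(3).tolist())
for x in manip.pinpoint("tube_plate",s): print(np.round(x["point"],1),x["score"])
```

```text
14.675 [0.45172679 0.01786043 0.23014451] [0.61218036 0.79069739 0.00454191 0.0034953 ] [-0.21175663  0.33346218  1.88774022  0.00654598  0.91016976 -0.4688876 ] [[-0.25, 0.968, 0.011], [0.968, 0.25, 0.003], [0.0, 0.011, -1.0]]
[278.2 122.2] 0.72
```

View pics/w10.png

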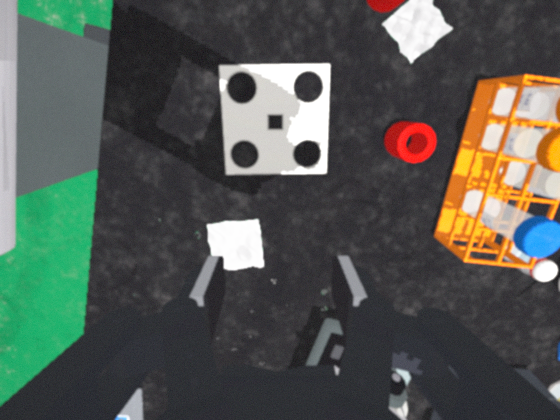

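Run:
```python
from h import *
s=pickle.load(open("w10.pkl","rb")); crop(s,"w10c",210,55,340,185,6)
```

```text
(no output)
```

View pics/w10c.png

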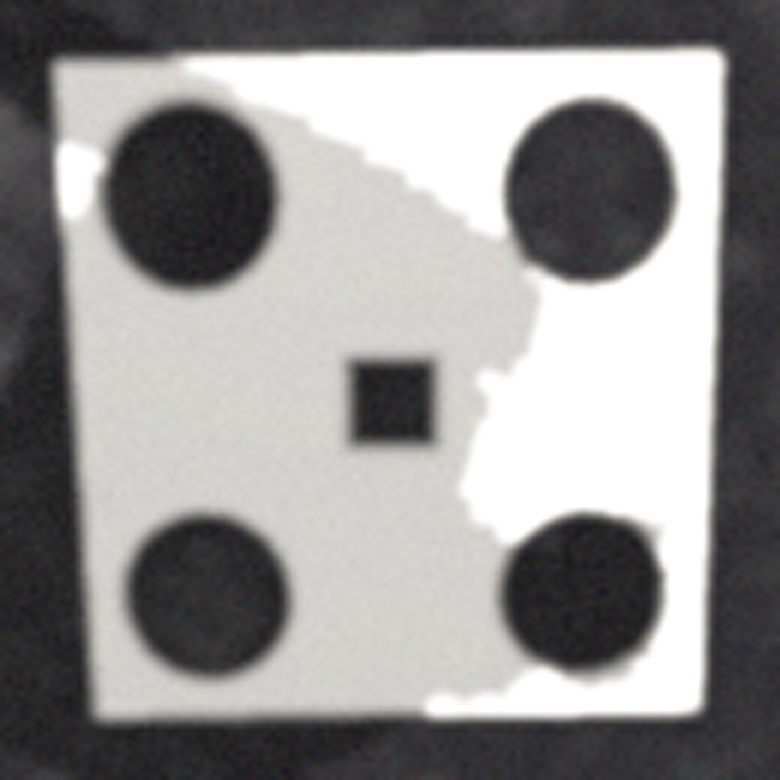

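Run:
```python
from h import *
s=pickle.load(open("w10.pkl","rb"))
# plate axes in tool yaw: image right ~ tool y, image up ~ tool x
C=[(1,-1,(52,58)),(1,1,(725,48)),(-1,1,(703,714)),(-1,-1,(93,718))];H=[(1,-1,(190,195)),(1,1,(590,190)),(-1,1,(582,590)),(-1,-1,(208,593))]
def f(p,fz=False):
    A=down(p[2]).as_matrix();o=[]
    for a,b,c in C: o+=list(proj(s,np.array([p[0],p[1],p[3]])+A[:,0]*a*.055+A[:,1]*b*.055)[0]-np.array(c)/6-[210,55])
    for a,b,c in H: o+=list(proj(s,np.array([p[0],p[1],p[3]])+A[:,0]*a*.034+A[:,1]*b*.034)[0]-np.array(c)/6-[210,55])
    o+=list(proj(s,np.array([p[0],p[1],p[3]+.016]))[0]-np.array((392,401))/6-[210,55])
    return np.array(o)
r=least_squares(f,[.434,.079,-1.316,.006]);print(r.x,np.degrees(r.x[2]),f(r.x).round(1).tolist())
r=least_squares(lambda q:f([*q,.006]),[.434,.079,-1.316]);print(r.x,np.degrees(r.x[2]))
yaw=r.x[2]
st=manip.sense();print(st["tcp_pos"],st["t"])
rows([r.x[0],r.x[1],.10],down(yaw),3)
```

```text
[ 0.43543501  0.07873533 -1.30478509  0.00716252] -74.75867879427888 [0.2, -0.2, -0.3, 0.2, -0.7, -1.0, 0.3, -0.4, -0.4, -0.5, 0.5, -0.4, 0.6, 0.7, -0.5, 1.0, 0.2, 0.6]
[ 0.43544293  0.07870896 -1.30478587] -74.75872326282897
[0.45168247 0.01712298 0.23014737] 14.725
rows 3 x [0.0212, -0.0004, 0.0434] [0.22, 0.0, -0.28]
```

Request:
play_rows --steps '[[[0.0212,-0.0004,0.0434,0.22,0,-0.28],[0.0212,-0.0004,0.0434,0.22,0,-0.28],[0.0212,-0.0004,0.0434,0.22,0,-0.28],[0,0,0,0,0,0],[0,0,0,0,0,0]]]'

```text
t: 15.35
tcp_pos: [0.4363, 0.0774, 0.1009]
tool_rot: [0.608, 0.794, 0.0, 0.001]
force: [0.4, 1.0, 0.4]
finger_gap: 0.617
```

Run:
```python
from h import *
s=manip.snapshot("wrist"); save(s,"w11");pickle.dump(s,open("w11.pkl","wb"))
st=manip.sense();print(st["t"],st["tcp_pos"],st["tool_rot"],st["q"])
rows([.4354,.0787,.0325],down(np.radians(-74.76)),1)
```

```text
15.4 [0.4367672  0.07737967 0.10137853] [6.08005750e-01 7.93931192e-01 7.70230214e-04 1.29525099e-03] [-7.75107814e-02  5.78031297e-01  2.01378209e+00 -2.29230698e-04
  5.46767718e-01 -3.41017128e-01]
rows 2 x [0.0008, -0.0006, 0.0344] [0.08, 0.03, -0.07]
```

View pics/w11.png

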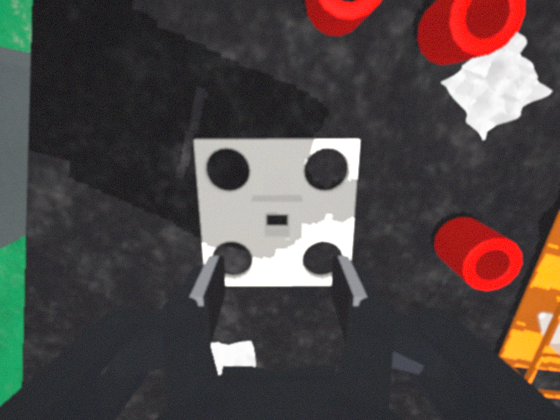

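Run:
```python
from h import *
s=pickle.load(open("w10.pkl","rb"));s2=pickle.load(open("w11.pkl","rb"))
crop(s2,"w11c",185,130,370,295,4)
print(tri([(s,np.array((392,401))/6+[210,55]),(s2,(277.5,219.5))]))
P=np.array([.4354,.0787,0]);A=down(np.radians(-74.76)).as_matrix()
for a,b in((1,-1),(1,1),(-1,1),(-1,-1)): print(proj(s2,P+[0,0,.006]+A[:,0]*a*.055+A[:,1]*b*.055).round(1))
print(proj(s2,P+[0,0,.022]))
```

```text
(array([0.43548712, 0.07854688, 0.00812272]), [0.179506097405506, 0.26367430039141165])
[[193.4 139.8]]
[[360.5 139.5]]
[[349.2 285.7]]
[[205.6 285.9]]
[[277.12108689 226.49736639]]
```

View pics/w11c.png

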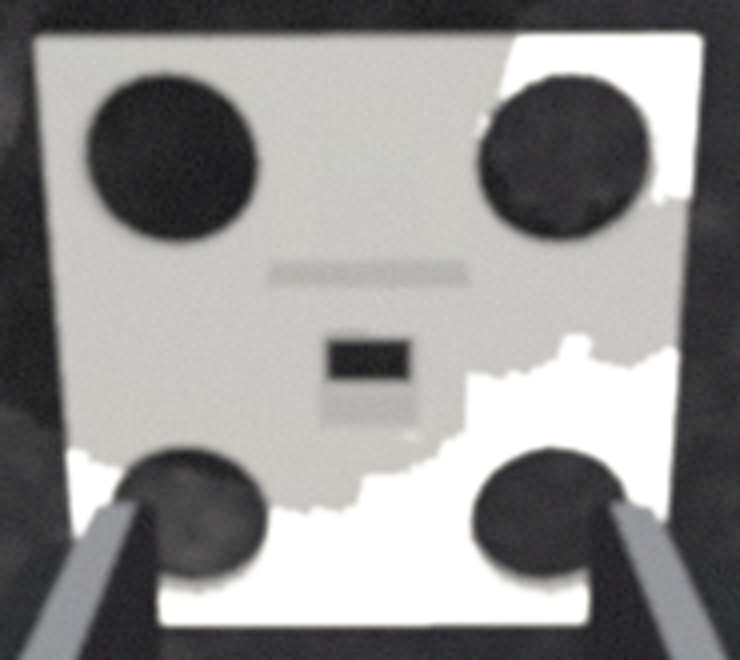

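Request:
play_rows --steps '[[[0.0008,-0.0006,0.025,0.08,0.03,-0.07],[0.0008,-0.0006,0.025,0.08,0.03,-0.07],[0,0,0.014,0,0,0],[0,0,0.005,0,0,0],[0,0,0,0,0,0],[0,0,0,0,0,0]]]'

```text
t: 16.15
tcp_pos: [0.434, 0.0797, 0.0317]
tool_rot: [0.606, 0.795, -0.001, -0.001]
force: [-0.4, -0.3, 0.0]
finger_gap: 0.62
```

Run:
```python
from h import *
st=manip.sense();print(st["t"],st["tcp_pos"],st["tool_rot"],st["force"])
rows([.4354,.0787,.0325],down(np.radians(-74.76)),1)
s=manip.snapshot("wrist");crop(s,"w12c",180,180,380,380,4)
```

```text
16.15 [0.43395167 0.07967373 0.03174538] [ 6.06396688e-01  7.95161551e-01 -5.89834891e-04 -9.04085820e-04] [-0.37869194 -0.27796599  0.00629775]
rows 1 x [-0.0013, 0.0011, -0.0008] [-0.12, -0.04, 0.1]
```

View pics/w12c.png

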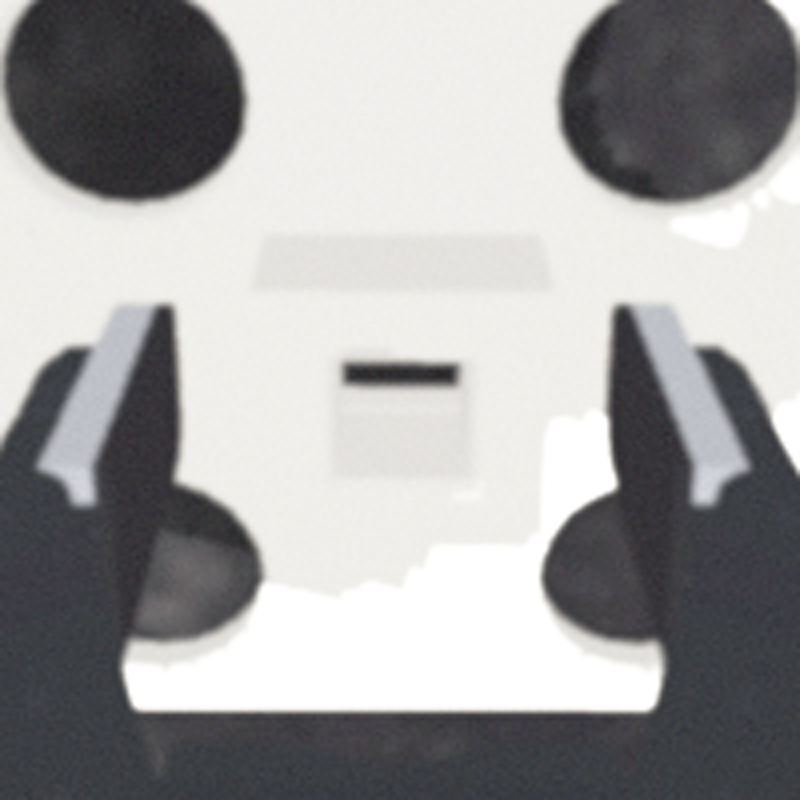

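Request:
play_rows --steps '[[[-0.0013,0.0008,-0.0008,-0.1,0,0.1],[0,0,0,0,0,0]]]'

```text
t: 16.45
tcp_pos: [0.4349, 0.0786, 0.0322]
tool_rot: [0.607, 0.795, -0.0, -0.001]
force: [-0.2, -0.2, 0.5]
finger_gap: 0.627
```

Request:
play_rows --steps '[[[0,0,0,0,0,0],[0,0,0,0,0,0],[0,0,0,0,0,0],[0,0,0,0,0,0],[0,0,0,0,0,0]]]' --fingers 0 --squeeze 60

```text
t: 17.08
tcp_pos: [0.4347, 0.0787, 0.0323]
tool_rot: [0.607, 0.795, -0.0, -0.001]
force: [-0.4, -0.2, 4.9]
finger_gap: 0.381
```

Run:
```python
from h import *
st=manip.sense();print(st["t"],st["tcp_pos"],st["tool_rot"],st["force"],st["finger_gap"])
s=manip.snapshot("wrist");save(s,"w13")
```

```text
17.075 [0.43470687 0.0786997  0.032296  ] [ 6.07089123e-01  7.94633421e-01 -1.19778477e-04 -7.13426615e-04] [-0.35235145 -0.2080585   4.85405453] 0.3809267562649259
```

View pics/w13.png

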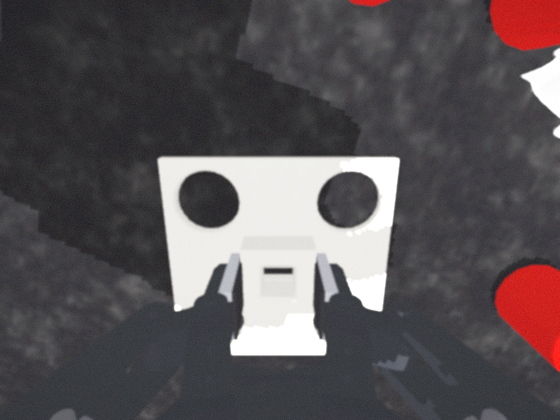

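Run:
```python
from h import *
st=manip.sense();R0=R.from_quat(st["tool_rot"]);p0=st["tcp_pos"]+[0,0,.2]
p,Rt=tool_at(.124,.0323,quarter=1);print(p)
rows(p,Rt,8,p0,R0)
```

```text
[ 0.4981346  -0.18923565  0.25729058]
rows 8 x [-0.0345, 0.0042, -0.0016] [-4.4, -0.7, 2.16]
```

Request:
play_rows --steps '[[[0,0,-0.01,0,0,0],[0,0,-0.03,0,0,0],[0,0,-0.055,0,0,0],[0,0,-0.055,0,0,0],[0,0,-0.05,0,0,0],[0,0,0,0,0,0]]]'

```text
t: 17.88
tcp_pos: [0.437, 0.0785, 0.2357]
tool_rot: [0.607, 0.795, 0.002, 0.003]
force: [-0.0, -1.4, -2.4]
finger_gap: 0.383
```

Request:
play_rows --steps '[[[-0.0345,0.0042,-0.0016,-4.4,-0.7,2.16],[-0.0345,0.0042,-0.0016,-4.4,-0.7,2.16],[-0.0345,0.0042,-0.0016,-4.4,-0.7,2.16],[-0.0345,0.0042,-0.0016,-4.4,-0.7,2.16],[-0.0345,0.0042,-0.0016,-4.4,-0.7,2.16],[-0.0345,0.0042,-0.0016,-4.4,-0.7,2.16],[-0.0345,0.0042,-0.0016,-4.4,-0.7,2.16],[-0.0345,0.0042,-0.0016,-4.4,-0.7,2.16],[0,0,0,0,0,0],[0,0,0,0,0,0]]]'

```text
t: 19.12
tcp_pos: [0.4975, -0.1885, 0.2558]
tool_rot: [0.689, 0.658, 0.21, 0.218]
force: [-0.4, -0.5, -1.5]
finger_gap: 0.379
```

Run:
```python
from h import *
st=manip.sense();print(st["t"],st["tcp_pos"],st["q"],st["force"],st["finger_gap"])
p,Rt=tool_at(.104,.0323,quarter=1);rows(p,Rt)
s=manip.snapshot("wrist");save(s,"w14");pickle.dump(s,open("w14.pkl","wb"));overlay(s,"w14o")
```

```text
19.125 [ 0.49754905 -0.18850442  0.25578775] [-0.78111146  0.30120057  2.05639875  0.95408669  0.49579853 -1.52857586] [-0.44331229 -0.52204454 -1.5115383 ] 0.3794913134380121
rows 1 x [-0.0007, 0.0014, 0.0191] [-0.21, -0.11, -0.04]
```

View pics/w14.png

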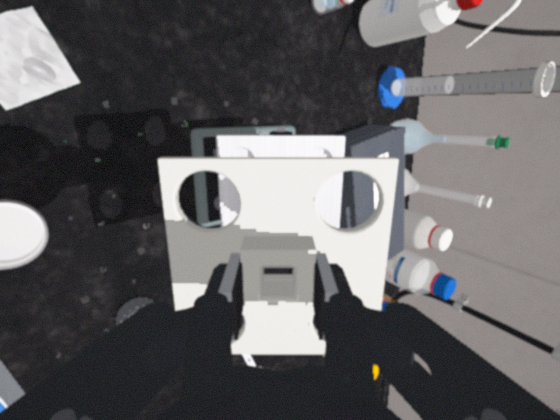

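Run:
```python
from h import *
Rh,t=head(HP)
print("w9 tcp in head",Rh.inv().apply(np.array([.56920,-.192154,.155321])-t))
s=pickle.load(open("w14.pkl","rb")); st=manip.sense();Rt=R.from_quat(st["tool_rot"])
Cr=Rt.inv().as_matrix()@s["world_from_camera"][:3,:3];Cp=Rt.inv().apply(s["world_from_camera"][:3,3]-st["tcp_pos"]);print(Cp)
R9=R.from_quat(np.array([.69,.657,.21,.219])/np.linalg.norm([.69,.657,.21,.219]));W=np.eye(4);W[:3,:3]=R9.as_matrix()@Cr;W[:3,3]=R9.apply(Cp)+[.5692,-.19215,.15532]
s9=dict(img=cv2.imread("pics/w9.png")[:,:,::-1],K=s["K"],world_from_camera=W)
H2=list(HP);H2[4]=.628
overlay(s9,"w9o",HP=H2)
im=cv2.imread("pics/w9o.png");cv2.imwrite("pics/w9oc.png",cv2.resize(im[150:350,180:380],None,fx=3,fy=3,interpolation=cv2.INTER_CUBIC))
crop(s,"w14c",150,140,410,360,3)
print((R9.inv()*Rt).as_rotvec(True))
```

```text
w9 tcp in head [-0.00111264  0.0003526   0.03198089]
[ 0.0780816  -0.00071132 -0.11643101]
[ 0.08780545  0.09747892 -0.1982893 ]
```

View pics/w9oc.png

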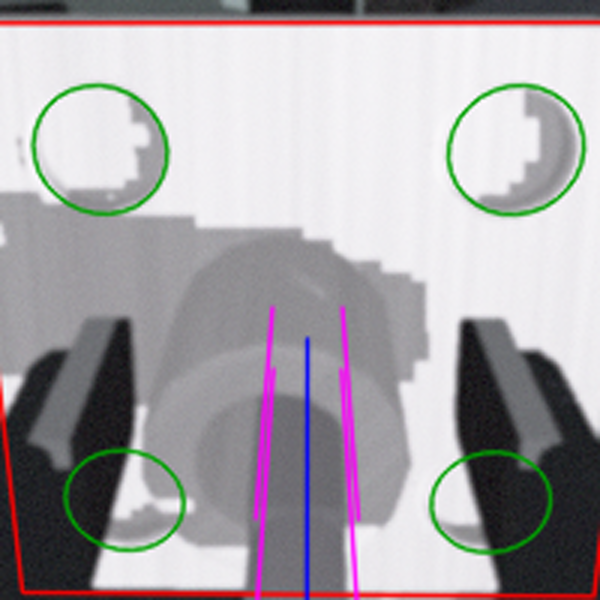

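View pics/w14c.png

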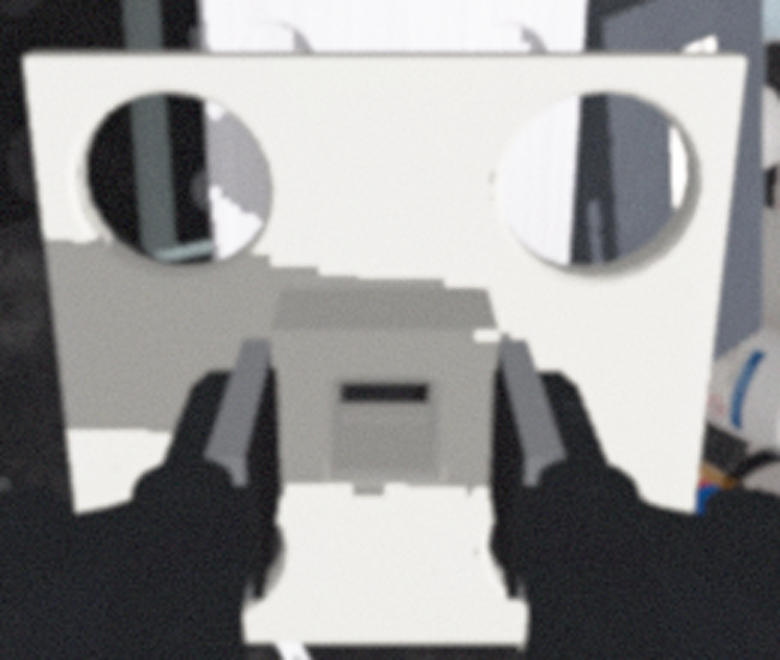

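```bash
sed -i 's/^HP=.*/HP=[0.5885,-0.1934,0.1299,-0.046,0.632]/' h.py
python3 - <<'E'
from h import *
s=pickle.load(open("w14.pkl","rb")); st=manip.sense();Rt=R.from_quat(st["tool_rot"]);t=st["tcp_pos"]
# plate frame = tool frame axes, z ahead; upper face at z=p2-.006
O=[((55,-55,-6),(22,56)),((55,55,-6),(746,56)),((34,-34,-6),(180,179)),((34,34,-6),(600,180)),((17,-17,-22),(270,329)),((17,17,-22),(499,329)),((0,0,-22),(385,428)),((17,-17,-6),(279,289)),((17,17,-6),(490,289))]
def f(p):
    Rp=R.from_rotvec(p[3:6]);o=[]
    for P,c in O: o+=list(proj(s,Rt.apply(Rp.apply(np.array(P)/1000)+p[:3])+t)[0]-np.array(c)/3-[150,140])
    return np.array(o)
for fix in (True,False):
    r=least_squares(lambda q:f(np.r_[q,0,0,0]) if fix else f(q),[0,0,.032] if fix else [0,0,.032,0,0,0],loss='soft_l1');print(r.x.round(4),np.degrees(r.x[3:]).round(2),np.round(r.fun,1).tolist())
for h in(.104,.08,):
    p,Rq=tool_at(h,.0323,quarter=1);rows(p,Rq,2)
E
```

```text
[-0.0002 -0.0008  0.0333] [] [0.5, -0.3, 0.4, -0.2, -3.0, 2.7, -0.3, 2.4, 0.1, -0.2, 0.2, -0.1, -0.1, 0.4, 0.8, -1.0, -0.5, -0.9]
[-0.0002 -0.0008  0.033   0.0008 -0.0087 -0.0004] [ 0.04 -0.5  -0.03] [0.5, -0.3, 0.2, -0.4, -3.1, 2.8, -0.3, 2.4, 0.0, -0.2, 0.3, -0.2, -0.0, 0.5, 0.8, -0.8, -0.5, -0.8]
rows 2 x [-0.0005, -0.0005, 0.0096] [-0.48, -0.06, 0.01]
rows 2 x [-0.0005, -0.0004, 0.0216] [-0.48, -0.06, 0.01]
```

Request:
play_rows --steps '[[[-0.0005,-0.0004,0.0216,-0.48,-0.06,0],[-0.0005,-0.0004,0.0216,-0.48,-0.06,0],[0,0,0,0,0,0],[0,0,0,0,0,0]]]'

```text
t: 19.68
tcp_pos: [0.5229, -0.1907, 0.2217]
tool_rot: [0.687, 0.657, 0.215, 0.226]
force: [-0.6, 0.6, -0.8]
finger_gap: 0.377
```

Run:
```python
from h import *
st=manip.sense();print(st["t"],st["tcp_pos"],st["q"],st["force"],st["finger_gap"])
p,Rt=tool_at(.080,.0323,quarter=1);rows(p,Rt,1)
s=manip.snapshot("wrist");save(s,"w15");crop(s,"w15c",150,140,410,360,3)
S=manip.snapshot("side");crop(S,"s15c",260,190,380,290,6)
```

```text
19.675 [ 0.52291761 -0.19074789  0.22174798] [-0.74495022  0.40086453  2.05204081  1.16958934  0.42565781 -1.73141528] [-0.61677896  0.58878503 -0.76772322] 0.37700921431818696
rows 1 x [0.0004, -0.0013, 0.0006] [0.11, 0.08, 0.09]
```

View pics/w15c.png

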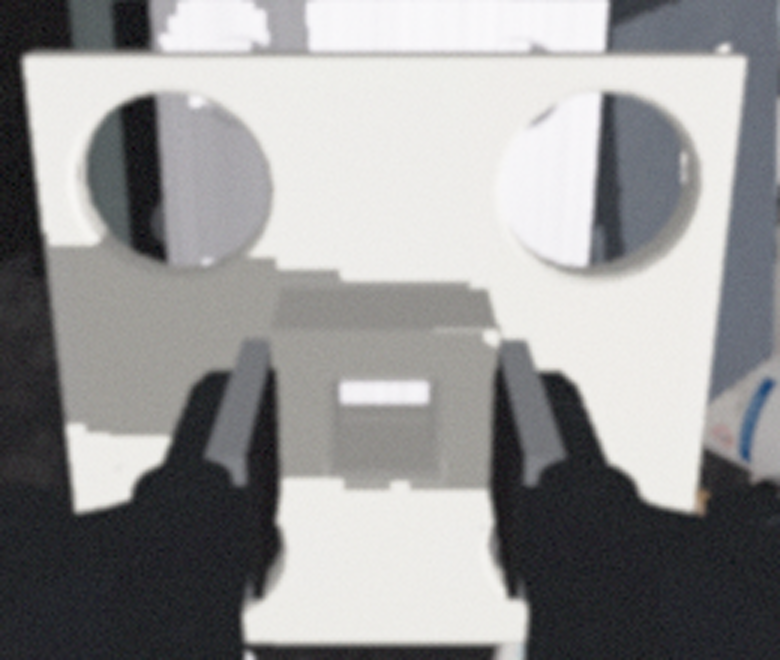

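View pics/s15c.png

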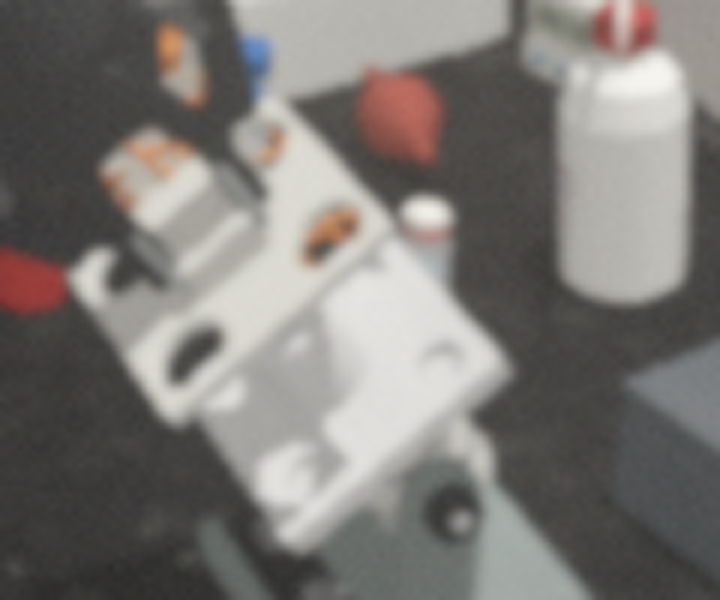

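Request:
play_rows --steps '[[[0.0004,-0.0013,0.0006,0.11,0.08,0.09],[0,0,0.006,0,0,0],[0,0,0.006,0,0,0],[0,0,0.003,0,0,0],[0,0,0,0,0,0],[0,0,0,0,0,0]]]'

```text
t: 20.52
tcp_pos: [0.5312, -0.1917, 0.2081]
tool_rot: [0.688, 0.656, 0.215, 0.225]
force: [-0.4, 0.0, -2.3]
finger_gap: 0.381
```

Run:
```python
from h import *
st=manip.sense();print(st["t"],st["tcp_pos"],st["force"],st["finger_gap"])
p,Rt=tool_at(.065,.0323,quarter=1);rows(p,Rt,1)
s=manip.snapshot("wrist");save(s,"w16");crop(s,"w16c",220,220,340,330,6)
```

```text
20.525 [ 0.5311907  -0.19174403  0.20809973] [-4.45467008e-01  5.54843416e-06 -2.26095960e+00] 0.3808440029466061
rows 1 x [0.001, 0.0001, -0.0003] [0.02, 0.05, -0.07]
```

View pics/w16c.png

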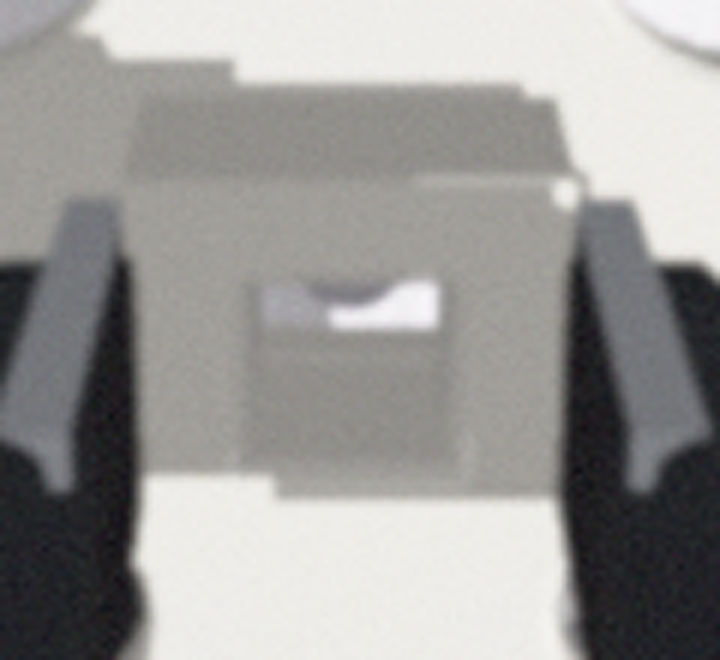

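Request:
play_rows --steps '[[[0.0008,0,0.003,0,0,0],[0,0,0.005,0,0,0],[0,0,0.004,0,0,0],[0,0,0,0,0,0],[0,0,0,0,0,0]]]'

```text
t: 21.2
tcp_pos: [0.5383, -0.1913, 0.1984]
tool_rot: [0.688, 0.656, 0.215, 0.225]
force: [-0.2, 0.4, -1.5]
finger_gap: 0.381
```

Run:
```python
from h import *
st=manip.sense();print(st["t"],st["tcp_pos"],st["force"],st["finger_gap"])
p,Rt=tool_at(.053,.0323,quarter=1);rows(p,Rt,1)
s=manip.snapshot("wrist");save(s,"w17");crop(s,"w17c",220,220,340,330,6)
```

```text
21.2 [ 0.53832592 -0.19132894  0.19841364] [-0.21733731  0.41640035 -1.46979182] 0.3810780873840945
rows 1 x [0.0002, 0.0, -0.0004] [0.02, 0.06, -0.07]
```

View pics/w17c.png

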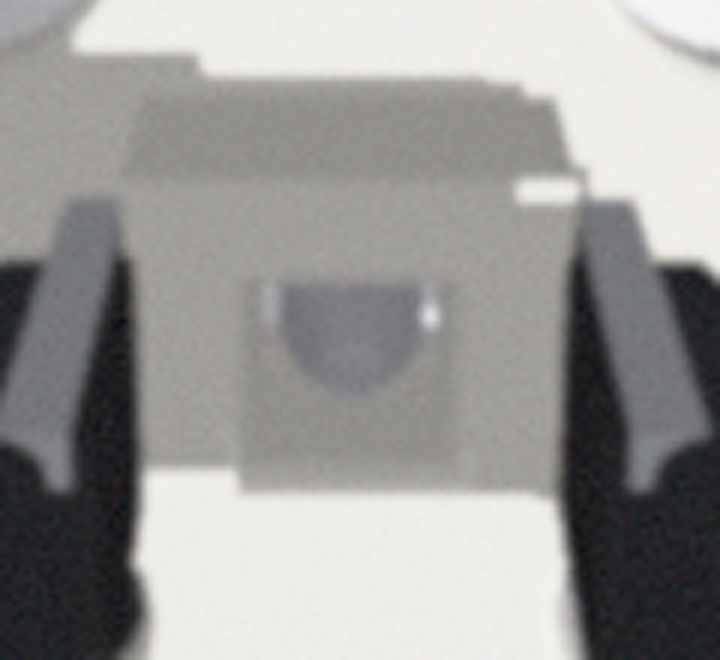

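Request:
play_rows --steps '[[[0,0,0.003,0,0,0],[0,0,0.004,0,0,0],[0,0,0.003,0,0,0],[0,0,0,0,0,0],[0,0,0,0,0,0]]]'

```text
t: 21.88
tcp_pos: [0.5442, -0.1916, 0.1904]
tool_rot: [0.688, 0.656, 0.215, 0.225]
force: [0.6, 0.5, -0.7]
finger_gap: 0.381
```

Run:
```python
from h import *
st=manip.sense();print(st["t"],st["tcp_pos"],st["force"],st["finger_gap"])
p,Rt=tool_at(.043,.0323,quarter=1);rows(p,Rt,1)
s=manip.snapshot("wrist");save(s,"w18");crop(s,"w18c",220,220,340,330,6)
```

```text
21.875 [ 0.54421103 -0.19161093  0.19039469] [ 0.63731391  0.52255189 -0.71900191] 0.38109268488278425
rows 1 x [0.0002, 0.0, -0.0003] [0.03, 0.06, -0.08]
```

View pics/w18c.png

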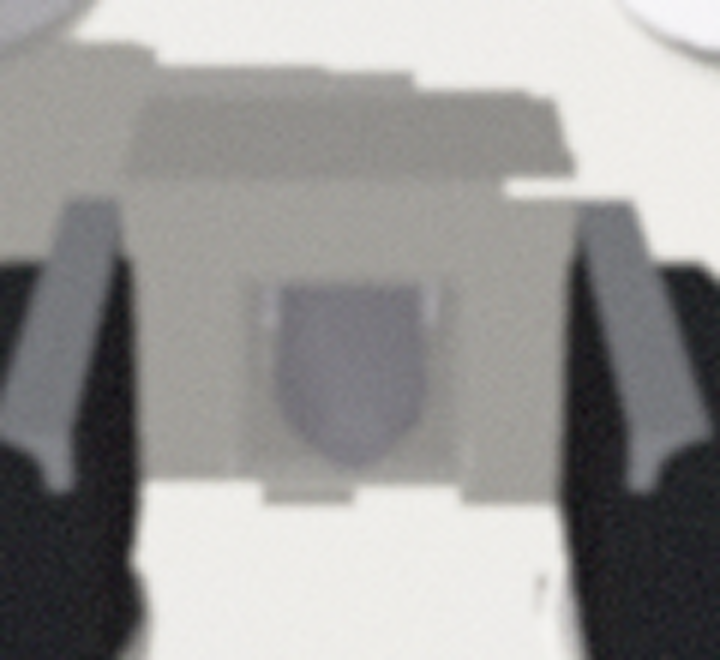

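Request:
play_rows --steps '[[[0,0,0.0015,0,0,0],[0,0,0.001,0,0,0],[0,0,0,0,0,0]]]'

```text
t: 22.3
tcp_pos: [0.5457, -0.1917, 0.1884]
tool_rot: [0.688, 0.656, 0.215, 0.225]
force: [-0.1, 0.3, -1.8]
finger_gap: 0.382
```

Request:
play_rows --steps '[[[0,0,0.001,0,0,0],[0,0,0,0,0,0]]]'

```text
t: 22.55
tcp_pos: [0.5463, -0.1917, 0.1876]
tool_rot: [0.688, 0.656, 0.215, 0.225]
force: [0.1, 0.4, -1.6]
finger_gap: 0.389
```

Request:
play_rows --steps '[[[0,0,0.0008,0,0,0],[0,0,0,0,0,0]]]'

```text
t: 22.8
tcp_pos: [0.5466, -0.1917, 0.1872]
tool_rot: [0.688, 0.656, 0.215, 0.225]
force: [-3.1, 0.4, 1.1]
finger_gap: 0.383
```

Request:
play_rows --steps '[[[0,0,0.0008,0,0,0],[0,0,0,0,0,0]]]'

```text
t: 23.05
tcp_pos: [0.5467, -0.1917, 0.1871]
tool_rot: [0.688, 0.656, 0.214, 0.226]
force: [-6.9, 0.6, 8.6]
finger_gap: 0.388
```

Request:
play_rows --steps '[[[0,0,0,0,0,0],[0,0,0,0,0,0],[0,0,0,0,0,0],[0,0,0,0,0,0]]]' --fingers 0.6

```text
t: 23.55
tcp_pos: [0.5474, -0.1918, 0.1862]
tool_rot: [0.688, 0.656, 0.215, 0.225]
force: [-0.0, -0.5, 0.1]
finger_gap: 0.6
```

Request:
play_rows --steps '[[[0,0,-0.02,0,0,0],[0,0,-0.04,0,0,0],[0,0,-0.05,0,0,0],[0,0,0,0,0,0],[0,0,0,0,0,0]]]'

```text
t: 24.18
tcp_pos: [0.4824, -0.1888, 0.2751]
tool_rot: [0.688, 0.656, 0.215, 0.225]
force: [0.1, 0.5, 0.3]
finger_gap: 0.604
```

Run:
```python
from h import *
st=manip.sense();print(st["t"],st["tcp_pos"],st["q"],st["force"],st["finger_gap"])
s=manip.snapshot("wrist");save(s,"w19");pickle.dump(s,open("w19.pkl","wb"));crop(s,"w19c",180,110,380,310,4)
S=manip.snapshot("side");crop(S,"s19c",260,190,380,310,6);pickle.dump(S,open("s19.pkl","wb"))
```

```text
24.175 [ 0.48238792 -0.18879855  0.27506687] [-0.81761261  0.24595353  2.0743202   0.93970467  0.53465974 -1.52988191] [0.14101421 0.47767046 0.252356  ] 0.6037932037606408
```

View pics/w19c.png

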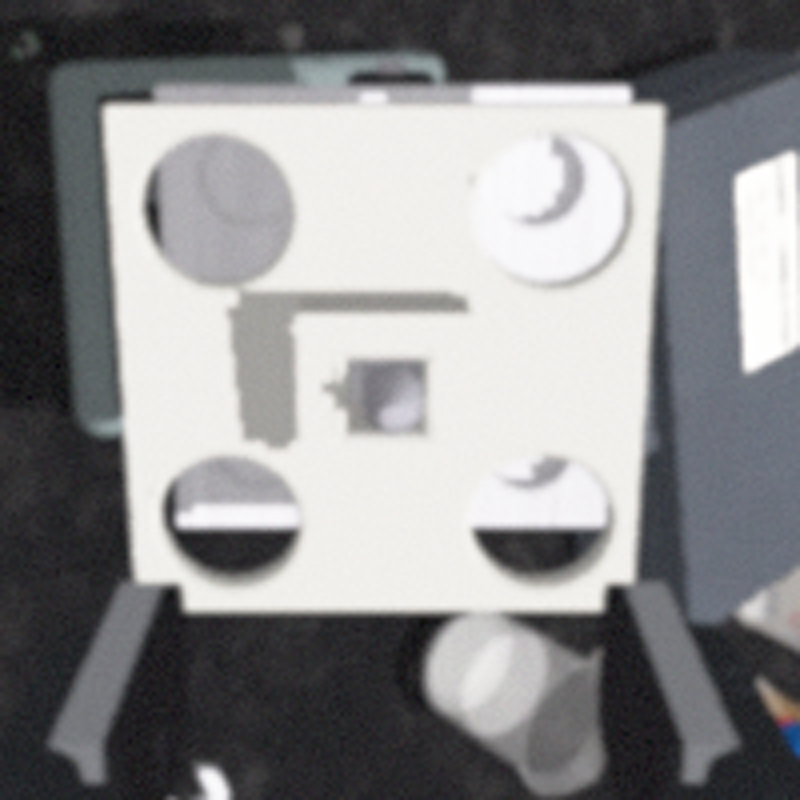

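View pics/s19c.png

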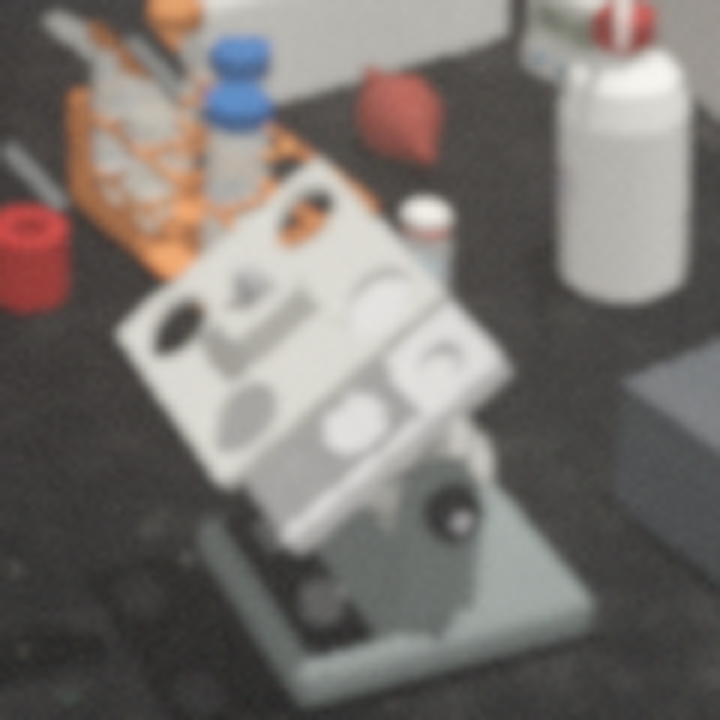

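Run:
```python
from h import *
rows([0.463,-0.40,.22],down(-np.pi/2),6)
```

```text
rows 6 x [-0.0353, -0.0055, 0.0078] [6.03, 0.13, -0.44]
```

Request:
play_rows --steps '[[[-0.0353,-0.0055,0.0078,6.03,0.13,-0.44],[-0.0353,-0.0055,0.0078,6.03,0.13,-0.44],[-0.0353,-0.0055,0.0078,6.03,0.13,-0.44],[-0.0353,-0.0055,0.0078,6.03,0.13,-0.44],[-0.0353,-0.0055,0.0078,6.03,0.13,-0.44],[-0.0353,-0.0055,0.0078,6.03,0.13,-0.44],[0,0,0,0,0,0],[0,0,0,0,0,0]]]' --fingers 0.75

```text
t: 25.28
tcp_pos: [0.4625, -0.3989, 0.2192]
tool_rot: [0.707, 0.707, 0.001, -0.001]
force: [-0.1, -0.6, 1.0]
finger_gap: 0.746
```

Run:
```python
from h import *
st=manip.sense();print(st["t"],st["tcp_pos"],st["tool_rot"],st["q"])
s=manip.snapshot("wrist");save(s,"w20");pickle.dump(s,open("w20.pkl","wb"))
r=manip.regions_of("cap",s);print([(np.round(x["rect"],1),x["score"]) for x in r[:3]])
if r:
    a=r[0]["rect"];cx,cy=int((a[0]+a[2])/2),int((a[1]+a[3])/2);print(cx-40,cy-40);crop(s,"w20c",cx-40,cy-40,cx+40,cy+40,8)
```

```text
25.275 [ 0.4625457  -0.39887501  0.2192006 ] [ 7.07091788e-01  7.07120806e-01  6.18232872e-04 -9.93549050e-04] [-8.94827552e-01  5.51818769e-01  1.50557946e+00  1.14363120e-03
  1.08630497e+00 -8.95402315e-01]
[(array([259.5, 104.6, 309.2, 152.7]), 0.89)]
244 88
```

View pics/w20.png

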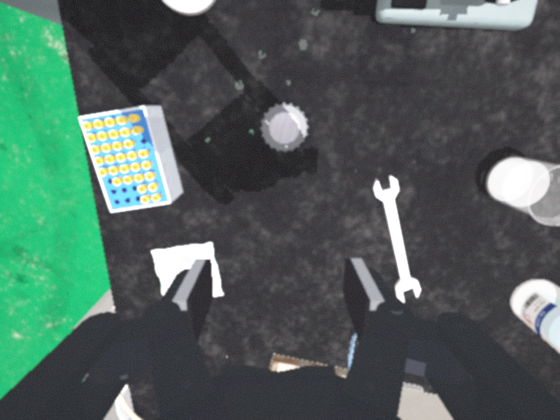

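View pics/w20c.png

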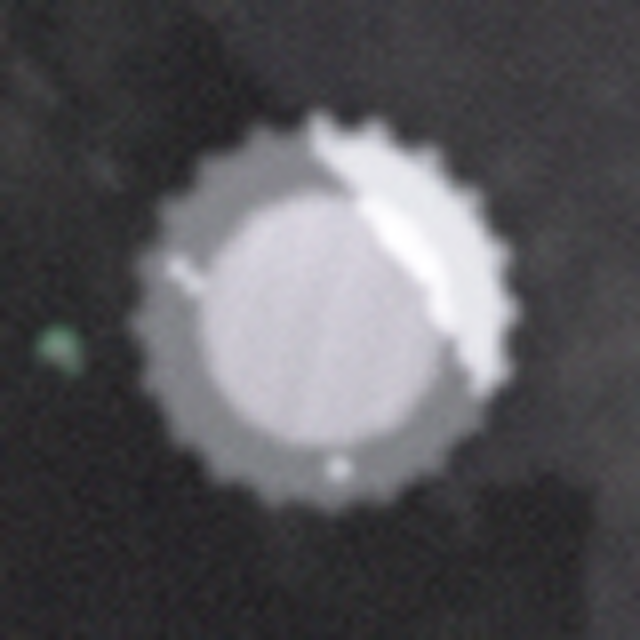

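Run:
```python
from h import *
s=pickle.load(open("w20.pkl","rb"))
print(fitcyl([(s,[260.7,102,308.8,151.3])],.0235,[.463,-.346],.028))
print(onz(s,(284.7,127),.028),onz(s,(284.2,128),.028))
# height check: second view = side camera
S=manip.snapshot("side"); crop(S,"s20c",270,320,330,370,8)
for x in manip.regions_of("cap",S)[:2]: print(np.round(x["rect"],1),x["score"])
st=manip.sense();print(st["tcp_pos"])
```

```text
(array([ 0.46880812, -0.34056758]), array([-0.8, -0.7,  0.8,  1. ]))
[ 0.46876183 -0.34017842  0.028     ] [ 0.46829383 -0.34109923  0.028     ]
[286.2 330.3 306.8 357. ] 0.65
[ 0.46248379 -0.39909335  0.22111215]
```

View pics/s20c.png

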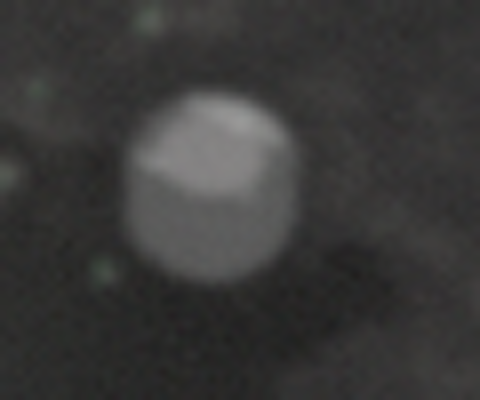

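Run:
```python
from h import *
s=pickle.load(open("w20.pkl","rb"));S=manip.snapshot("side")
print(fitcyl([(s,[260.7,102,308.8,151.3]),(S,[285.6,331.2,307.1,355.4])],.0232,[.463,-.346,.028]))
print(fitcyl([(s,[260.7,102,308.8,151.3]),(S,[285.6,331.2,307.1,355.4])],.0232,[.463,-.346],.028))
rows([.4685,-.3407,.03],down(-np.pi/2),4)
rows([.4685,-.3407,.10],down(-np.pi/2),3)
```

```text
(array([ 0.46871271, -0.34032387,  0.02610317]), array([-0.4, -0.6,  0.2,  0.2,  0.6,  0.2,  0.3,  0.4]))
(array([ 0.46860205, -0.34031247]), array([-0.7, -0.7,  0.2,  0.5,  0.5, -0.4,  0.3,  0.5]))
rows 4 x [0.0147, 0.0015, 0.0478] [0.02, 0.02, 0.0]
rows 3 x [0.0196, 0.002, 0.0404] [0.02, 0.02, 0.0]
```

Request:
play_rows --steps '[[[0.0196,0.002,0.0404,0,0,0],[0.0196,0.002,0.0404,0,0,0],[0.0196,0.002,0.0404,0,0,0],[0,0,0.03,0,0,0],[0,0,0,0,0,0],[0,0,0,0,0,0]]]'

```text
t: 26.28
tcp_pos: [0.4695, -0.3424, 0.071]
tool_rot: [0.707, 0.707, -0.0, 0.002]
force: [-0.1, 0.4, 0.3]
finger_gap: 0.749
```

Run:
```python
from h import *
s=manip.snapshot("wrist");save(s,"w21")
st=manip.sense();print(st["t"],st["tcp_pos"])
rows([.4686,-.3405,.03],down(-np.pi/2),1)
```

```text
26.325 [ 0.46969256 -0.34273136  0.07141736]
rows 1 x [0.0024, -0.0012, 0.0414] [0.19, 0.23, -0.04]
```

View pics/w21.png

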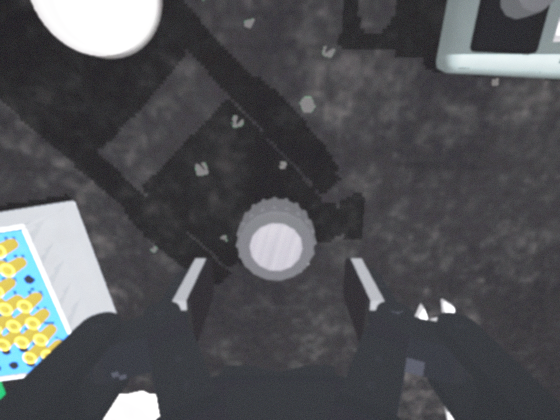

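Request:
play_rows --steps '[[[0.0015,-0.0008,0.02,0,0,0],[0,0,0.014,0,0,0],[0,0,0.006,0,0,0],[0,0,0,0,0,0],[0,0,0,0,0,0]]]'

```text
t: 26.95
tcp_pos: [0.4684, -0.3406, 0.0302]
tool_rot: [0.707, 0.707, -0.0, 0.001]
force: [0.3, 0.4, -0.4]
finger_gap: 0.749
```

Run:
```python
from h import *
s=manip.snapshot("wrist");crop(s,"w22",180,180,380,380,3)
st=manip.sense();print(st["t"],st["tcp_pos"])
rows([.4686,-.3405,.03],down(-np.pi/2),1)
```

```text
27.0 [ 0.46836821 -0.34058579  0.03024324]
rows 1 x [0.0001, 0.0002, 0.0002] [0.09, 0.13, -0.03]
```

View pics/w22.png

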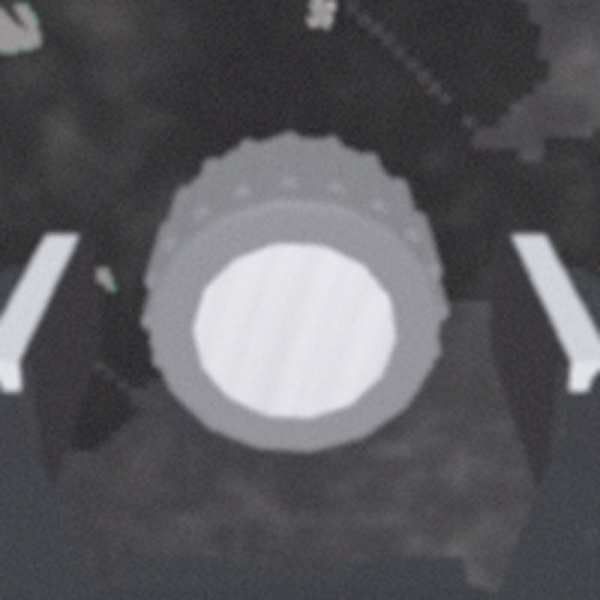

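Exactly between the jaws. Close and lift.

Request:
play_rows --steps '[[[0,0,0,0,0,0],[0,0,0,0,0,0],[0,0,0,0,0,0],[0,0,0,0,0,0],[0,0,0,0,0,0]]]' --fingers 0 --squeeze 50

```text
t: 27.62
tcp_pos: [0.4684, -0.3405, 0.0305]
tool_rot: [0.707, 0.707, -0.0, 0.001]
force: [-0.8, 1.2, 5.3]
finger_gap: 0.494
```

Run:
```python
from h import *
st=manip.sense();print(st["t"],st["tcp_pos"],st["finger_gap"],st["force"])
R0=R.from_quat(st["tool_rot"]);p0=st["tcp_pos"]+[0,0,.21]
p,Rt=tool_at(.062+.06,.0302,quarter=1);print(p)
rows(p,Rt,7,p0,R0)
```

```text
27.625 [ 0.46838381 -0.34048187  0.0304617 ] 0.4941239881926629 [-0.80205281  1.1877201   5.33049145]
[ 0.4986815  -0.18926543  0.25270221]
rows 7 x [0.0217, 0.0043, -0.0007] [-5.16, -0.1, 0.37]
```

Request:
play_rows --steps '[[[0,0,-0.01,0,0,0],[0,0,-0.04,0,0,0],[0,0,-0.06,0,0,0],[0,0,-0.06,0,0,0],[0,0,-0.04,0,0,0],[0,0,0,0,0,0]]]'

```text
t: 28.38
tcp_pos: [0.4693, -0.3413, 0.2439]
tool_rot: [0.707, 0.707, -0.0, 0.005]
force: [0.4, -0.3, -0.6]
finger_gap: 0.496
```

Request:
play_rows --steps '[[[0.0217,0.0043,-0.0007,-5.16,-0.1,0.37],[0.0217,0.0043,-0.0007,-5.16,-0.1,0.37],[0.0217,0.0043,-0.0007,-5.16,-0.1,0.37],[0.0217,0.0043,-0.0007,-5.16,-0.1,0.37],[0.0217,0.0043,-0.0007,-5.16,-0.1,0.37],[0.0217,0.0043,-0.0007,-5.16,-0.1,0.37],[0.0217,0.0043,-0.0007,-5.16,-0.1,0.37],[0,0,0,0,0,0],[0,0,0,0,0,0]]]'

```text
t: 29.5
tcp_pos: [0.4983, -0.1894, 0.2515]
tool_rot: [0.688, 0.657, 0.214, 0.224]
force: [0.5, -0.2, -0.6]
finger_gap: 0.495
```

Run:
```python
from h import *
s=manip.snapshot("wrist");save(s,"w23");pickle.dump(s,open("w23.pkl","wb"));crop(s,"w23c",180,120,380,360,3)
st=manip.sense();print(st["t"],st["tcp_pos"],st["finger_gap"],st["force"],st["q"])
p,Rt=tool_at(.080,.0305,quarter=1);rows(p,Rt,2)
```

```text
29.55 [ 0.49872621 -0.18983695  0.25184988] 0.49049171830786503 [ 0.17802733  0.16306268 -0.92343406] [-0.78653993  0.31270017  2.06829811  1.0255503   0.48340304 -1.6055953 ]
rows 2 x [0.0003, 0.0002, 0.0205] [-0.04, 0.02, -0.01]
```

View pics/w23c.png

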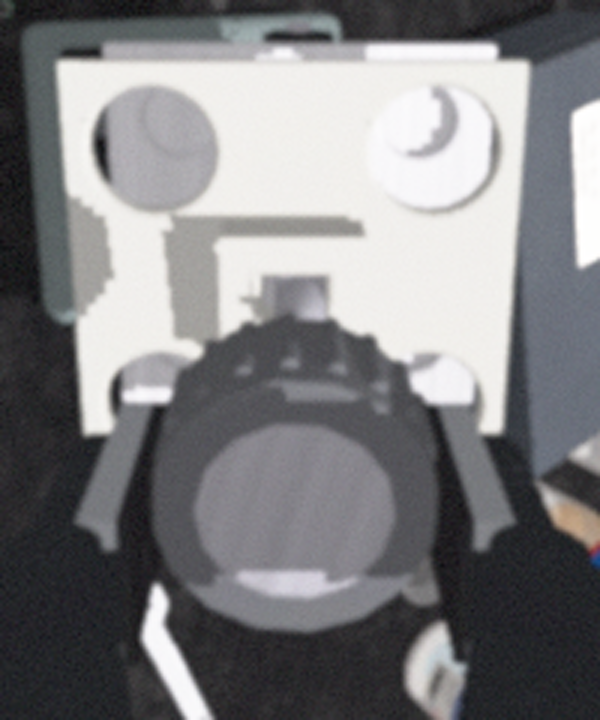

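Request:
play_rows --steps '[[[0.0003,0.0002,0.0205,0,0,0],[0,0,0.0155,0,0,0],[0,0,0.005,0,0,0],[0,0,0,0,0,0],[0,0,0,0,0,0]]]'

```text
t: 30.18
tcp_pos: [0.5226, -0.1897, 0.2193]
tool_rot: [0.688, 0.656, 0.215, 0.225]
force: [-0.6, 0.9, 0.2]
finger_gap: 0.491
```

Run:
```python
from h import *
s=manip.snapshot("wrist");save(s,"w24");pickle.dump(s,open("w24.pkl","wb"));crop(s,"w24c",180,120,380,360,3)
st=manip.sense();print(st["t"],st["tcp_pos"],st["finger_gap"],st["force"],st["q"])
p,Rt=tool_at(.080,.0305,quarter=1);rows(p,Rt,1)
S=manip.snapshot("side");crop(S,"s24c",260,190,380,310,6)
```

```text
30.225 [ 0.52252439 -0.18960784  0.2193922 ] 0.49428606797485924 [-0.14281096 -0.1251854  -0.90759021] [-0.74338575  0.4049584   2.05474445  1.17848173  0.42296401 -1.7385905 ]
rows 1 x [-0.0008, 0.0004, 0.0007] [-0.0, 0.01, -0.04]
```

View pics/w24c.png

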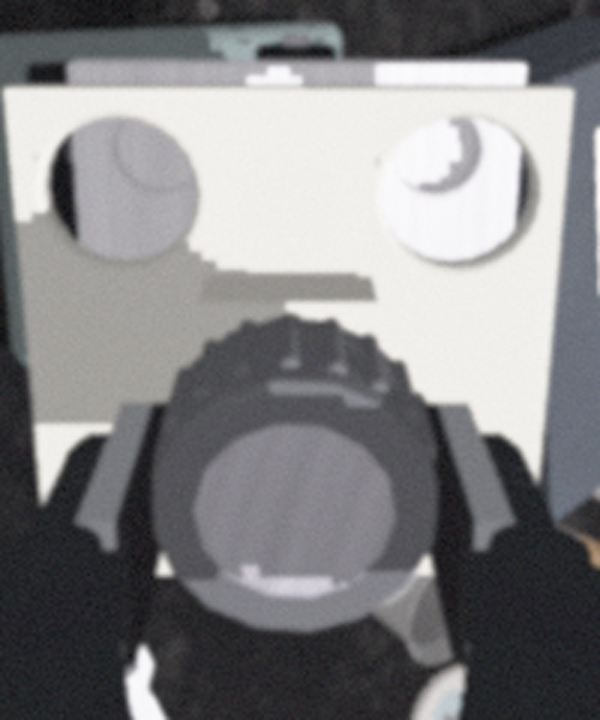

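View pics/s24c.png

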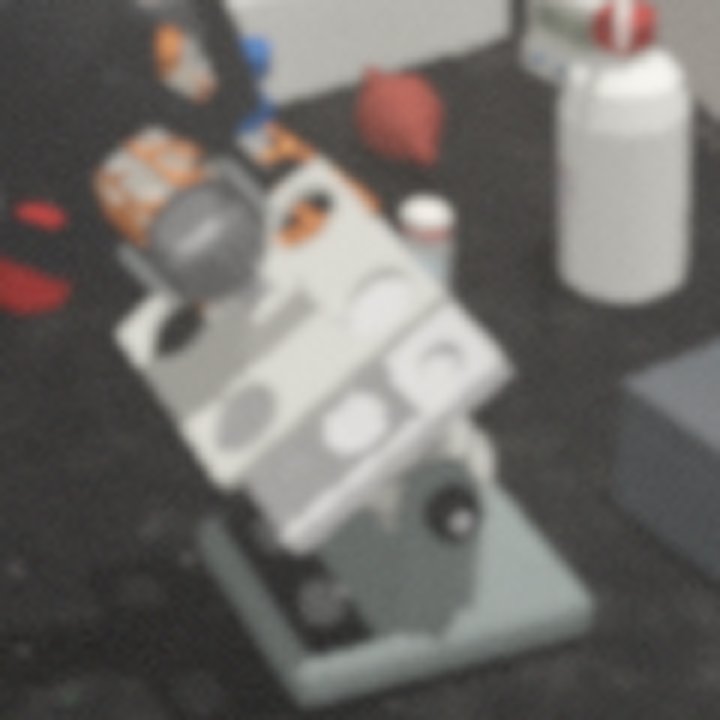

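Aligned. Descend with small steps: 8 mm puts the cap at the tip, 18 mm home.

Request:
play_rows --steps '[[[-0.0007,0.0003,0.003,0,0,0],[0,0,0.004,0,0,0],[0,0,0.004,0,0,0],[0,0,0,0,0,0]]]'

```text
t: 30.78
tcp_pos: [0.5293, -0.1903, 0.2098]
tool_rot: [0.688, 0.656, 0.215, 0.224]
force: [-0.7, 0.2, 0.7]
finger_gap: 0.495
```

Request:
play_rows --steps '[[[0,0,0.002,0,0,0],[0,0,0.002,0,0,0],[0,0,0,0,0,0]]]'

```text
t: 31.15
tcp_pos: [0.5316, -0.1905, 0.2069]
tool_rot: [0.688, 0.656, 0.215, 0.224]
force: [-0.1, 0.1, -0.8]
finger_gap: 0.498
```

Run:
```python
from h import *
st=manip.sense();print(st["t"],st["tcp_pos"],st["finger_gap"],st["force"])
p,Rt=tool_at(.062,.0305,quarter=1);rows(p,Rt,1)
```

```text
31.15 [ 0.53164733 -0.19047497  0.20687293] 0.497630320769472 [-0.07904898  0.13603448 -0.81753364]
rows 1 x [-0.0003, 0.0005, 0.0032] [-0.04, -0.03, -0.06]
```

Request:
play_rows --steps '[[[0,0.0003,0.0015,0,0,0],[0,0,0.001,0,0,0],[0,0,0,0,0,0]]]'

```text
t: 31.52
tcp_pos: [0.5334, -0.1906, 0.2051]
tool_rot: [0.688, 0.656, 0.215, 0.224]
force: [-0.0, 0.8, -0.5]
finger_gap: 0.49
```

Request:
play_rows --steps '[[[0,0,0.001,0,0,0],[0,0,0,0,0,0]]]'

```text
t: 31.78
tcp_pos: [0.5339, -0.1906, 0.2043]
tool_rot: [0.688, 0.656, 0.215, 0.224]
force: [-0.2, -0.7, 0.1]
finger_gap: 0.493
```

Request:
play_rows --steps '[[[0,0,0.0008,0,0,0],[0,0,0,0,0,0]]]'

```text
t: 32.02
tcp_pos: [0.5344, -0.1906, 0.2037]
tool_rot: [0.688, 0.656, 0.215, 0.224]
force: [-1.3, 0.2, -0.9]
finger_gap: 0.495
```

Request:
play_rows --steps '[[[0,0,0.0008,0,0,0],[0,0,0,0,0,0]]]'

```text
t: 32.28
tcp_pos: [0.5348, -0.1906, 0.2034]
tool_rot: [0.688, 0.656, 0.215, 0.225]
force: [-3.6, -0.3, 2.3]
finger_gap: 0.491
```

Request:
play_rows --steps '[[[0,0,0.0007,0,0,0],[0,0,0,0,0,0]]]'

```text
t: 32.52
tcp_pos: [0.5349, -0.1906, 0.2033]
tool_rot: [0.688, 0.656, 0.215, 0.225]
force: [-7.1, 0.7, 9.1]
finger_gap: 0.495
```

Request:
play_rows --steps '[[[0,0,0,0,0,0],[0,0,0,0,0,0],[0,0,0,0,0,0],[0,0,0,0,0,0]]]' --fingers 0.75

```text
t: 33.02
tcp_pos: [0.5353, -0.1906, 0.2023]
tool_rot: [0.688, 0.656, 0.215, 0.224]
force: [-0.6, -0.5, 0.1]
finger_gap: 0.748
```

Request:
play_rows --steps '[[[0,0,-0.02,0,0,0],[0,0,-0.04,0,0,0],[0,0,-0.05,0,0,0],[0,0,0,0,0,0],[0,0,0,0,0,0]]]'

```text
t: 33.65
tcp_pos: [0.4705, -0.1878, 0.2913]
tool_rot: [0.688, 0.656, 0.215, 0.225]
force: [-0.1, -0.2, -0.9]
finger_gap: 0.749
```

Run:
```python
from h import *
st=manip.sense();print(st["t"],st["tcp_pos"],st["finger_gap"],st["force"],st["q"])
s=manip.snapshot("wrist");save(s,"w25");pickle.dump(s,open("w25.pkl","wb"));crop(s,"w25c",180,110,380,310,4)
S=manip.snapshot("side");crop(S,"s25c",260,190,380,310,6);pickle.dump(S,open("s25.pkl","wb"));save(S,"s25")
```

```text
33.65 [ 0.4704847  -0.18780222  0.29125279] 0.749099442778513 [-0.14015073 -0.1778718  -0.93279192] [-0.84136908  0.19854808  2.07462638  0.87974302  0.57929326 -1.47896604]
```

View pics/w25c.png

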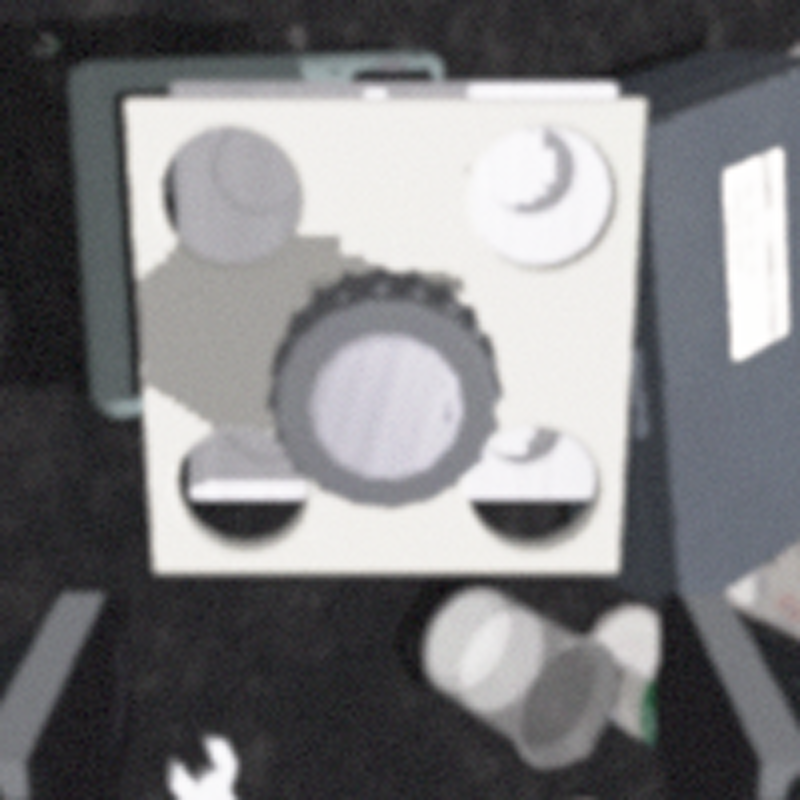

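View pics/s25c.png

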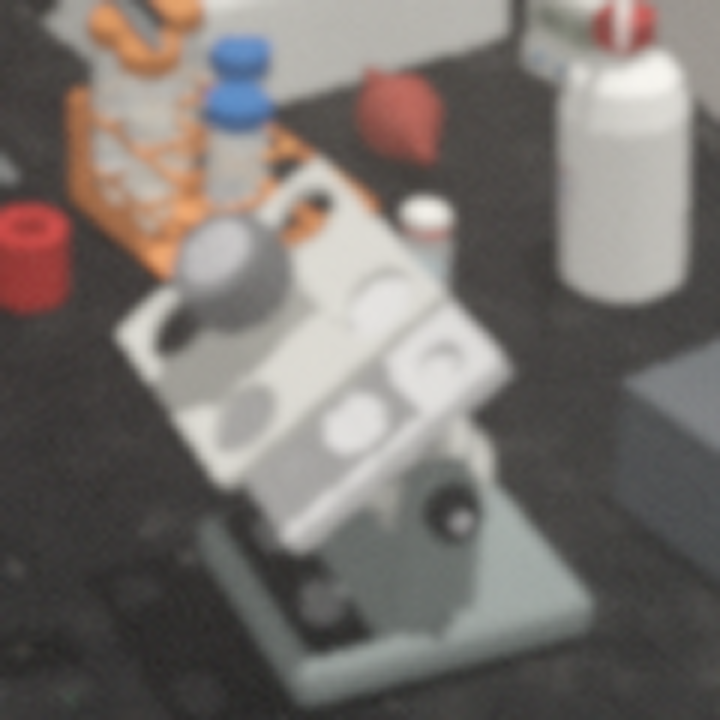

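Run:
```python
from h import *
s=pickle.load(open("w25.pkl","rb"));S=pickle.load(open("s25.pkl","rb"))
Rh,t=head(HP)
O=[((-55,55,0),(122,98)),((55,55,0),(650,98)),((-55,-55,0),(153,575)),((55,-55,0),(621,575)),((-34,34,0),(233,196)),((34,34,0),(541,196))]
D=[((-55,55,0),(118,330)),((55,55,0),(315,155)),((-55,-55,0),(222,478))]
def f(p,side=True):
    Rp=R.from_rotvec(p[3:6]);o=[]
    for P,c in O:o+=list(proj(s,Rh.apply(Rp.apply(np.array(P)/1000)+p[:3])+t)[0]-np.array(c)/4-[180,110])
    if side:
        for P,c in D:o+=list(proj(S,Rh.apply(Rp.apply(np.array(P)/1000)+p[:3])+t)[0]-np.array(c)/6-[260,190])
    return np.array(o)
for sd in(0,1):
    r=least_squares(lambda p:f(p,sd),[0,0,.046,0,0,0]);print("plate top: dx,dy,h",(r.x[:3]*1000).round(1),"tilt deg",np.degrees(r.x[3:]).round(2),np.round(r.fun,1).tolist())
# cap top disc: rows/cols
a=np.linspace(0,6.3,80)
def g(p):
    q=proj(s,Rh.apply(np.c_[p[0]+.022*np.cos(a),p[1]+.022*np.sin(a),p[2]+0*a])+t);return [q[:,0].min()-180-270/4,q[:,0].max()-180-500/4,q[:,1].max()-110-507/4]
r=least_squares(g,[0,0,.09]);print("cap top",(r.x*1000).round(1),r.fun)
for h in(46,):print()
overlay(S,"s25o")
im=cv2.imread("pics/s25o.png");cv2.imwrite("pics/s25oc.png",cv2.resize(im[190:310,260:380],None,fx=6,fy=6))
```

```text
plate top: dx,dy,h [-1.8 -0.  46.2] tilt deg [-0.92  0.14  0.  ] [0.7, -0.2, -0.5, -0.2, 0.1, 0.0, -0.1, -0.0, -1.1, 0.3, 0.9, 0.3]
plate top: dx,dy,h [-1.8  0.1 46.6] tilt deg [-0.7  -0.03  0.04] [0.5, -0.2, -0.3, -0.3, 0.2, -0.0, 0.0, -0.0, -1.2, 0.3, 1.0, 0.2, -0.3, 0.2, 0.3, 0.1, -0.4, 0.5]
cap top [-1.9  1.8 87.4] [-1.13686838e-13  5.68434189e-14  1.13686838e-13]
```

View pics/s25oc.png

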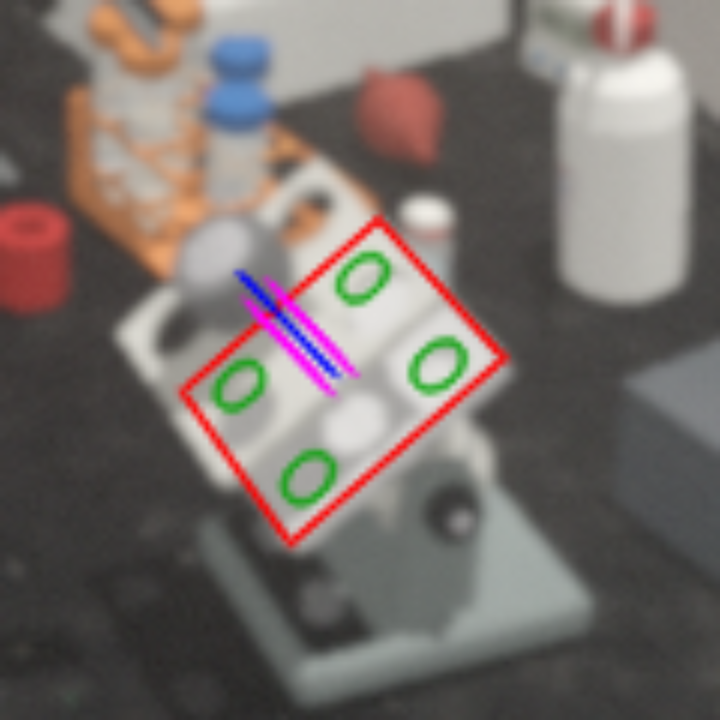

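Run:
```python
from h import *
S=manip.snapshot("top");save(S,"t26");print(manip.sense()["t"]);print(manip.sign_off())
```

```text
33.8
the job is handed in; nothing more can be done
None
```

View pics/t26.png

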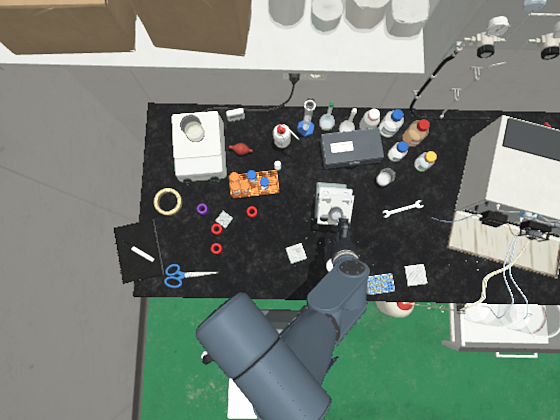

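I put the white/aluminium sleeve, then the tube plate (hub up), then the cap on the leaning spindle. Each was pushed down until it met the part below at about 11 N, then released. I handed the job in at about 34 s with the gripper withdrawn and touching nothing.

**Seating:**
- **Sleeve:** it made contact within 1 mm of the expected height. After release it slid about 2 mm downhill, within its clearance on the spindle.
- **Tube plate:** from the wrist and side cameras its top sits 46.2–46.6 mm above the drive plate (46 expected). Twist is about 0° and tilt is under 1°, which I take as measurement error. It rests about 1.8 mm downhill, within the bore clearance, with its holes over the sockets.
- **Cap:** it made contact at 60.4 mm, in line with the plate's contact at 38.6 mm plus its 22 mm height. My image estimate of the cap top was 87 mm instead of 90 mm; I put that down to fitting the ribbed rim as a plain circle.

**Rotator and bystanders:** the drive plate still matched its earlier measured pose, so the lean looks unchanged. In the last top view the other things appear where they were. The arm covers part of the bench there, including the petri dish, but I never went near it.

**Possible problems:**
- My estimates of the spindle lean ran from 0.607 to 0.637 rad. I used 0.618 for the sleeve and 0.632 for the plate and cap.
- At one point joint 6 read -2.8547, just past its stated limit of -2.85. I turned the wrist away at once, but if the range check is strict this could count against the run.

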